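# Load the curved drying rail and start the warmer

## Task

First turn the warmer's knob fully anticlockwise to its off stop. With it off, thread every drilled block from the bench onto the free end of the curved brass rail and slide each round the bend until it hangs on the straight part over the warm plate. When all are there, turn the knob fully clockwise to its full stop, and do not disturb the wax tin or the chess pieces.

Things in the scene. Friction and masses are not known exactly. Their poses are not given: they have to be found in the camera images.
- block_a: Loose drilled napkin block, pale wood: 36 x 36 mm square in section, 28 mm long, with an 18 mm bore running straight through along its 28 mm length; about 40 g. Origin at its centre (mid-bore), x axis along the bore. Starts lying on a side face (centre 18 mm up, bore level). Either end may go first, any side up. Absent in some starts.
- block_b: Loose drilled napkin block, dark brown wood: 36 x 36 mm square in section, 28 mm long, with an 18 mm bore running straight through along its 28 mm length; about 40 g. Origin at its centre (mid-bore), x axis along the bore. Starts lying on a side face (centre 18 mm up, bore level). Either end may go first, any side up. Absent in some starts.
- block_c: Loose drilled napkin block, reddish wood: 36 x 36 mm square in section, 28 mm long, with an 18 mm bore running straight through along its 28 mm length; about 40 g. Origin at its centre (mid-bore), x axis along the bore. Starts lying on a side face (centre 18 mm up, bore level). Either end may go first, any side up. Absent in some starts.
- block_d: Loose drilled napkin block, blue-stained wood: 36 x 36 mm square in section, 28 mm long, with an 18 mm bore running straight through along its 28 mm length; about 40 g. Origin at its centre (mid-bore), x axis along the bore. Starts lying on a side face (centre 18 mm up, bore level). Either end may go first, any side up. Absent in some starts.
- rail: Fixed drying rail. Origin on the bench under its only post (18 mm wide, 108 mm tall), z up. A level 10 mm round brass rod, centre line 100 mm up, runs from the post straight along this +x for 120 mm, then bends towards -y through 75 degrees on a 110 mm radius, then runs 35 mm straight to its free rounded end. Released blocks hang about 4 mm below centre and stay where left.
- rail_bend (a point): Point on the rod's centre line where the straight part ends and the bend begins: (120, 0, 100) mm in the rail's frame. A grey slotted warm plate (170 x 110 mm, 30 mm high) lies under the straight part.
- rail_arc (a point): Centre of the bend's circle (110 mm radius), level with the rod: (120, -110, 100) mm in the rail's frame; empty air.
- rail_tip (a point): Centre of the rod's free end, where blocks are threaded on; 100 mm up.
- rail_stop (a point): Centre of the outer face of the 26 mm stop collar on the straight part, 20 mm from the post's axis, 100 mm up; the innermost block's end can come up against it.
- knob (a joint): Angle of the warmer's control knob in rad: 0 = fully anticlockwise seen from above (off, end stop), 2.6 = fully clockwise (full heat, end stop). Dry friction about 0.03 N m holds it anywhere; it does not spring back.
- knob_grip (a point): On the vertical knob axis, at gripping height, about 67 mm above the bench. This frame turns with the knob: its x axis runs along the black bar grip (42 mm long, 14 mm thick, top 7 mm above this point, free to 23 mm below it); a white tick marks the bar's -x end. The knob turns about the vertical.
- control: Fixed green control box of the warmer, 100 x 110 mm, 30 mm high, with the knob in the middle of its top. Origin at the centre of its underside.
- tin: Bystander: loose round wax tin with red lid, 85 mm diameter, 36 mm high, origin at the centre of its underside. Leave it alone.
- pawn: Bystander: loose pale turned chess pawn, 38 mm foot, 64 mm tall, origin at the centre of its underside. Leave it standing.
- bishop: Bystander: loose dark turned chess piece, 38 mm foot, 80 mm tall, origin at the centre of its underside. Leave it standing.
Mind the look-alikes: they are no part of the job. Leave any green, purple or turquoise look-alike of the block_a alone.

How it is judged:
By the outcome, as a careful person would: the job done as asked, in the order asked, and still so for the second after the job is handed in, with the robot touching nothing.
Of block_a, block_b, block_c, block_d only 2 to 3 are there at a start; the rules pass over those that are not, and their reading is None.
At some moment in a run one of block_a, block_b, block_c, block_d may be knocked a few centimetres aside while the robot is not near it.
It also fails if it takes over 210 s, if anything falls off the work surface, if the arm or the gripper's body presses on something with over 40 N, if the wrist force passes 120 N, or if a joint passes its speed limit or range.

## Robot

A 6-joint arm with a two-finger parallel gripper is mounted at the origin on the work surface. World frame = base frame: x ahead of the robot, y to its left, z up, the work surface at z = 0. Lengths are in m, angles in degrees, forces in N, time in s.
With the tool pointing down it reaches from about 0.325 to 0.75 m from the base axis. Payload 7.6 kg.
Tool frame: the origin (TCP) lies midway between the tips of the shut fingers; the grasp point (between the pads) lies 19 mm behind it; z points along the fingers, y is the line along which they close (so a half turn about z gives the same grasp; the last joint's range is limited). The gripper opens to 85 mm and grips with 20 to 120 N. Pads are 22 mm wide; open, the fingers measure 114 mm over their backs; the gripper's body (76 mm by 85 mm) begins 54 mm behind the grasp point. The pads swing forward as they close: fully open they stand 13 mm farther back than shut.
Start: joints at [64.441, 2.991, 80.254, -0, 96.75, -4.028], TCP at [0.193, 0.488, 0.231] pointing down, gripper open.
Joint ranges: [-166.34, 166.34], [-52.06, 124.39], [6.96, 135.62], [-60.46, 240.46], [14.63, 156.25], [-167.68, 167.68]. Speed limits (degrees/s): [147.25, 147.25, 172.46, 180, 180, 180].

## Interface

Orientations are given as [roll, pitch, yaw] about the fixed x, y, z axes, in that order (R = Rz(yaw) Ry(pitch) Rx(roll)).
In Python, from bench import bot gives the robot as it stands.
- The arm moves only by the tool apply_moves, never from a script. Its argument "series" is a list of rows, each an object with "slide": the shift along the world's x, y, z normalised to -1 to 1, where 1 is 3 cm, a list of three; "twist": the turn, a rotation vector about the world's x, y, z normalised to -1 to 1, where 1 is pi rad, a list of three; "grip": the opening in per cent of the stroke, from 0 (shut) to 100 (fully open). In form: [{"slide": [dx, dy, dz], "twist": [rx, ry, rz], "grip": grip}, ...]. A call has 1 to 10 rows; each row shifts and turns the commanded pose from where the row before left it; what a row does not reach is not made up. A row lasts 1/12 s, in which the tool goes at most 41.7 mm and 7.16 degrees, less where a joint would pass 70% of its speed; a pose out of reach is approached as far as the arm can. A call with a number of a shift or a turn outside -1 to 1 is refused whole. A call with a gripper value outside its range is refused whole. The fingers move at their own pace and stop on an object; "newtons" is the grip in N (left out, the last holds). Time passes only in rows, so rows that do not move let the fingers close. It gives the time, the measured TCP pose, the force, the opening and the grip force at its end, in the units of the state.
- bot.read_state(): the state, without advancing time (a new reading comes with each control period).
- bot.snapshot(name): name is "scene" or "top" or "wrist"; returns (picture, depth): 480x640x3 uint8, red, green, blue; 480x640 float32, m along the optical axis (not along the pixel's ray), 0 where there is no reading.
- bot.calibration(name): a dict with "mtx" (3x3 intrinsics, pixels), "k1" (the pictures are not rectified: a ray, as slopes to the right and down, at radius r is drawn at 1 + k1 r^2 times it, then the intrinsics apply), "xyz" and "orientation" of the camera in the world; the wrist camera has in their place "tool_from_camera" (4x4, takes a point from camera to tool coordinates, whose origin is the TCP and whose axes are the flange's). Camera axes: x right, y up, looking along -z (the intrinsics and any distortion apply to the point x, -y, -z); pixel columns grow to the right and rows downward; lengths in m; the calibration is good to about 2 mm. A picture is of the moment at which its call begins: read the wrist's pose just before it. calibration takes no time and is no camera call.
- bot.job_done(): hands the job in; it is judged then, once.
The state is a dict: "t": time; "joint_pos": joint angles; "dq": joint speeds; "joint_torque": joint torques, N m; "position": TCP position; "eef_rot": TCP orientation; "contact_force": force on the tool from outside, world axes, zero at the start; "torque": the same for the moment, N m; "finger_gap": opening from 0.0 (shut) to 1.0 (fully open); "finger_force": force on a finger pad.
Only numpy, scipy, OpenCV 4.12 (cv2) and the standard library are available. Lean on these libraries where they do the work, as an engineer would, in place of code of your own. Each camera call takes 0.05 s, during which the arm holds its last target. There are 200 camera calls.

## Working session

There is one attempt and no reset: what is moved stays moved. The work goes in short steps, Python scripts to look and compute and a tool call to move; the robot and the scene stay as the last step left them, time stands still between calls to the robot, and variables do not carry over. Pictures are saved under pics/ and viewed, at most 14 in all, crops included, and the job is handed in when it is done.

Besides the shell and the picture viewer there is one more tool, called after "Request:" by a JSON object that holds its "name" and its "arguments", one argument or row to a line. apply_moves: Moves the arm, as the interface text tells. Its arguments: {"type":"object","properties":{"series":{"type":"array"},"newtons":{"type":"number"}},"required":["series"]}

```bash
mkdir -p pics; ls; python3 - <<'E'
from bench import bot
import cv2,numpy as np
for n in("scene","top"):
    p,d=bot.snapshot(n); cv2.imwrite(f"pics/{n}0.png",p[:,:,::-1]); np.save(f"pics/{n}0.npy",d)
    print(n,bot.calibration(n))
print(bot.calibration("wrist")); print(bot.read_state())
E
```

```text
pics
scene {'mtx': array([[440.31414529,   0.        , 309.86161293],
       [  0.        , 440.31414529, 238.94579414],
       [  0.        ,   0.        ,   1.        ]]), 'k1': 0.0029749927968278815, 'xyz': array([ 1.22931334, -0.54077927,  0.64494846]), 'orientation': array([57.90071852, -0.89156438, 50.28500413])}
top {'mtx': array([[469.45069322,   0.        , 313.96983315],
       [  0.        , 469.45069322, 247.44873755],
       [  0.        ,   0.        ,   1.        ]]), 'k1': -0.050256010097268516, 'xyz': array([0.47117241, 0.00508964, 1.29387918]), 'orientation': array([  5.39983127,   0.56631001, -88.62611224])}
{'mtx': array([[351.59812338,   0.        , 321.61423405],
       [  0.        , 351.59812338, 232.95095754],
       [  0.        ,   0.        ,   1.        ]]), 'k1': -0.00711413958504417, 'tool_from_camera': array([[-4.21343580e-04,  9.52860801e-01,  3.03407509e-01,
         7.92361186e-02],
       [ 9.99999742e-01,  5.77993712e-04, -4.26502562e-04,
         4.53652420e-04],
       [-5.81765205e-04,  3.03407251e-01, -9.52860799e-01,
        -1.42496152e-01],
       [ 0.00000000e+00,  0.00000000e+00,  0.00000000e+00,
         1.00000000e+00]])}
{'t': 0.1, 'joint_pos': array([ 6.44415353e+01,  3.02354948e+00,  8.03067249e+01, -1.15245633e-05,
        9.67507237e+01, -4.02822799e+00]), 'dq': array([-0.04627399, -0.12686813, -0.07947257,  0.09309793, -0.00014822,
        0.01756398]), 'joint_torque': array([ 1.33032350e-03, -3.82581568e+01, -3.60985279e+01,  2.20604718e-06,
        4.72451036e-03,  9.35016971e-06]), 'position': array([0.19253496, 0.4881292 , 0.23056141]), 'eef_rot': array([-1.79919201e+02, -5.67852431e-03,  1.58469758e+02]), 'contact_force': array([ 0.3565506 , -0.00577387,  0.47797525]), 'torque': array([-0.0298585 ,  0.03239496, -0.02063144]), 'finger_force': 0.0, 'finger_gap': 0.9988115091850094}
```

View pics/top0.png

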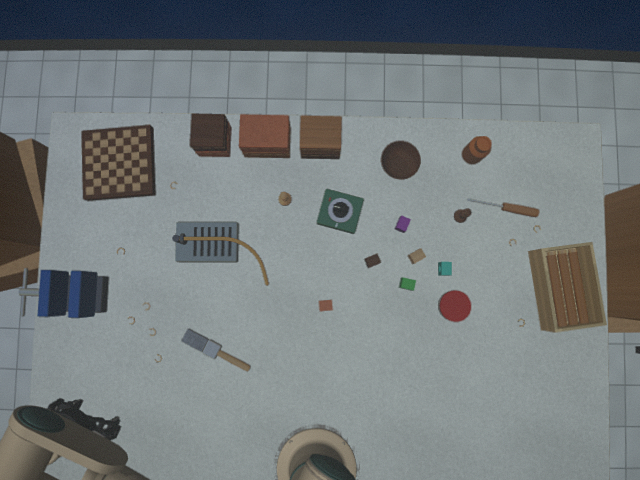

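View pics/scene0.png

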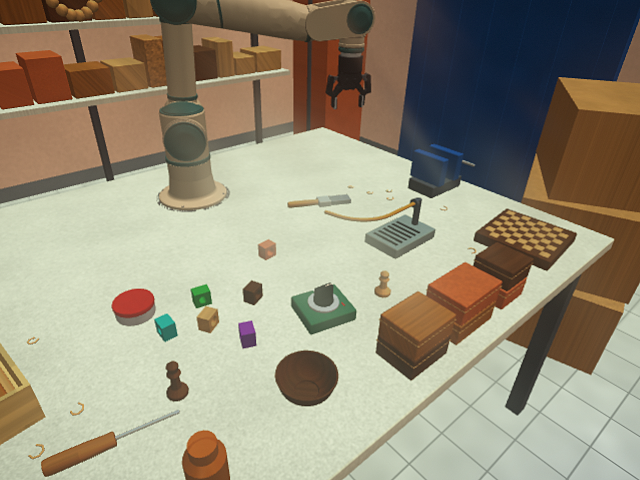

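The top view shows the pale block at (417,256), the dark one at (373,261) and the reddish one at (326,305). The rail post is at (180,239), its tip at (267,283), and the knob at (341,210). The purple, green and turquoise cubes are look-alikes. No blue block is in view.

```bash
cat > h.py <<'E'
import numpy as np,cv2
from scipy.spatial.transform import Rotation as R
from bench import bot
def pose(n,st=None):
    c=bot.calibration(n)
    if n=="wrist":
        T=np.eye(4);T[:3,:3]=R.from_euler('xyz',st["eef_rot"],degrees=True).as_matrix();T[:3,3]=st["position"]
        T=T@c["tool_from_camera"]
        return c,T[:3,:3],T[:3,3]
    return c,R.from_euler('xyz',c["orientation"],degrees=True).as_matrix(),c["xyz"]
def rays(n,uv,st=None):
    c,Rm,t=pose(n,st);K=c["mtx"];uv=np.asarray(uv,float).reshape(-1,1,2)
    p=cv2.undistortPoints(uv,K,np.array([c["k1"],0,0,0,0.]))[:,0]
    d=np.c_[p[:,0],-p[:,1],-np.ones(len(p))]@Rm.T
    return t,d
def onz(n,uv,z,st=None):
    t,d=rays(n,uv,st);return (t+d*((z-t[2])/d[:,2])[:,None])
def atdepth(n,uv,dep,st=None):
    t,d=rays(n,uv,st);return t+d*np.asarray(dep)[:,None]
def snap(n,f):
    st=bot.read_state();p,d=bot.snapshot(n)
    cv2.imwrite(f"pics/{f}.png",p[:,:,::-1]);np.save(f"pics/{f}.npy",d);return st,p,d
def rnd(a,k=4):return np.round(a,k).tolist()
E
python3 - <<'E'
from h import *
d=np.load("pics/top0.npy");
for nm,uv in dict(pale=(417,256),dark=(373,261),red=(326,305),knob=(341,210),tip=(267,283),post=(180,239),bend=(238,240),pawn=(285,199),bish=(460,215),tin=(455,306)).items():
    print(nm,d[uv[1],uv[0]],rnd(atdepth("top",[uv],[d[uv[1],uv[0]]])))
E
python3 -c "
import cv2;p=cv2.imread('pics/top0.png')
a=cv2.resize(p[180:330,160:290],None,fx=4,fy=4,interpolation=2);b=cv2.resize(p[180:255,310:375],None,fx=4,fy=4,interpolation=2)
import numpy as np
b=np.vstack([b,np.zeros((300,260,3),np.uint8)]);cv2.imwrite('pics/c1.png',np.hstack([a,b]))"
```

```text
pale 1.2620007 [[0.5733, -0.2577, 0.0326]]
dark 1.2609878 [[0.5571, -0.1391, 0.0336]]
red 1.2489682 [[0.4366, -0.0153, 0.0358]]
knob 1.2375023 [[0.6873, -0.0489, 0.0705]]
tip 1.1889337 [[0.4902, 0.1364, 0.103]]
post 1.1913904 [[0.5962, 0.3613, 0.1132]]
bend 1.1996039 [[0.5981, 0.2144, 0.1034]]
pawn 1.2694515 [[0.7189, 0.1018, 0.0432]]
bish 1.2789539 [[0.6892, -0.3772, 0.0251]]
tin 1.2490255 [[0.4415, -0.3605, 0.032]]
```

View pics/c1.png

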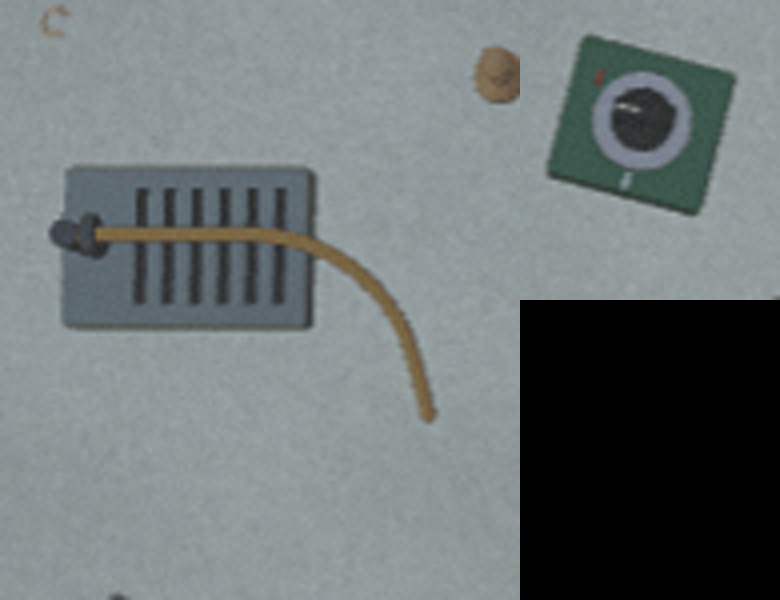

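The enlarged crop shows the knob's tick pointing left and slightly up, with the off mark (white) below. The rail is clear of the pawn. Next I'll bring the wrist camera over the rail.

Request:
{"name": "apply_moves", "arguments": {
  "series": [
    {"slide": [0.75,-0.6,0.1],"twist": [0,0,0],"grip": 100},
    {"slide": [0.75,-0.6,0.1],"twist": [0,0,0],"grip": 100},
    {"slide": [0.75,-0.6,0.1],"twist": [0,0,0],"grip": 100},
    {"slide": [0.75,-0.6,0.1],"twist": [0,0,0],"grip": 100},
    {"slide": [0.75,-0.6,0.1],"twist": [0,0,0],"grip": 100},
    {"slide": [0.75,-0.6,0.1],"twist": [0,0,0],"grip": 100},
    {"slide": [0.75,-0.6,0.1],"twist": [0,0,0],"grip": 100},
    {"slide": [0.75,-0.6,0.1],"twist": [0,0,0],"grip": 100}
  ]
}}

```text
t: 0.77
position: [0.3735, 0.3432, 0.2551]
eef_rot: [-180.0, -0.0, 158.5]
contact_force: [-0.0, 0.7, -1.1]
finger_gap: 1.001
finger_force: 0.0
```

Request:
{"name": "apply_moves", "arguments": {
  "series": [
    {"slide": [0.75,-0.6,0.1],"twist": [0,0,0],"grip": 100},
    {"slide": [0.75,-0.6,0.1],"twist": [0,0,0],"grip": 100},
    {"slide": [0.75,-0.6,0.1],"twist": [0,0,0],"grip": 100},
    {"slide": [0.75,-0.6,0.1],"twist": [0,0,0],"grip": 100},
    {"slide": [0.75,-0.6,0.1],"twist": [0,0,0],"grip": 100},
    {"slide": [0.75,-0.6,0.1],"twist": [0,0,0],"grip": 100},
    {"slide": [0.75,-0.6,0.1],"twist": [0,0,0],"grip": 100},
    {"slide": [0,0,0],"twist": [0,0,0],"grip": 100},
    {"slide": [0,0,0],"twist": [0,0,0],"grip": 100}
  ]
}}

```text
t: 1.52
position: [0.5308, 0.2174, 0.2755]
eef_rot: [-180.0, -0.1, 158.3]
contact_force: [0.2, -0.4, 0.4]
finger_gap: 0.995
finger_force: 0.0
```

```bash
python3 - <<'E'
from h import *
st,p,d=snap("wrist","w1"); print(rnd(st["position"]),rnd(st["eef_rot"],2),st["t"],rnd(st["joint_pos"],1))
E
```

```text
[0.5308, 0.2174, 0.2755] [-179.96, -0.07, 158.34] 1.5167 [18.6, 10.7, 67.0, 0.0, 102.5, -49.8]
```

View pics/w1.png

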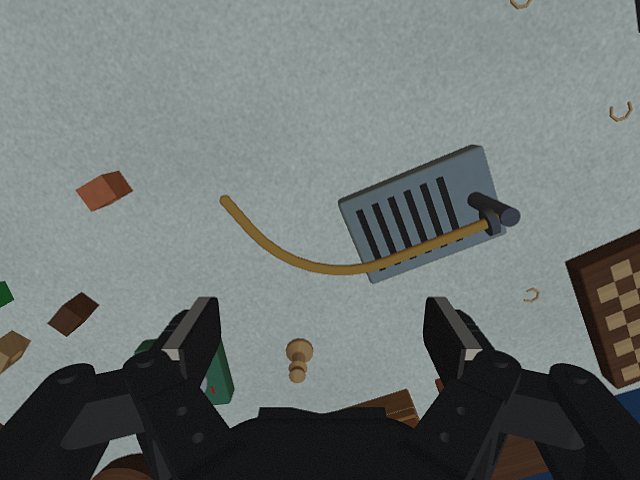

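The wrist view shows the whole rail, from its tip at (225,200) through the bend near (365,268) to the collar at (488,222). I'll fit its brass centreline on the z = 0.1 plane.

```bash
cat >> h.py <<'E'
def model():
    s=np.linspace(0.03,0.12,60);a=np.radians(np.linspace(0,75,90));l=np.linspace(0,.035,25)
    e=np.array([.12+.11*np.sin(a[-1]),-.11+.11*np.cos(a[-1])]);u=np.array([np.cos(a[-1]),-np.sin(a[-1])])
    return np.vstack([np.c_[s,0*s],np.c_[.12+.11*np.sin(a),-.11+.11*np.cos(a)],e+l[:,None]*u])
E
python3 - <<'E'
from h import *
from scipy.spatial import cKDTree
from scipy.optimize import least_squares
def fit(n,img,st,box):
    hsv=cv2.cvtColor(img,cv2.COLOR_RGB2HSV);m=cv2.inRange(hsv,(10,100,50),(30,255,255))
    k=np.zeros_like(m);k[box[1]:box[3],box[0]:box[2]]=255;m&=k
    N,l,s,_=cv2.connectedComponentsWithStats(m);i=1+np.argmax(s[1:,4]);v,u=np.nonzero(l==i)
    P=onz(n,np.c_[u,v],.1,st)[:,:2]
    M=model()
    def f(q):
        c,s_=np.cos(q[2]),np.sin(q[2]);L=(P-q[:2])@np.array([[c,-s_],[s_,c]])
        dd,j=cKDTree(M).query(L)
        return (L-M[j]).ravel()*1000
    r=least_squares(f,[.596,.35,np.radians(-90)],loss='soft_l1',f_scale=4)
    q=r.x;c,s_=np.cos(q[2]),np.sin(q[2]);L=(P-q[:2])@np.array([[c,-s_],[s_,c]])
    print(n,s[i],rnd(q[:2]),np.degrees(q[2]),"rms",np.sqrt(np.mean(r.fun**2)))
    W=lambda x,y:rnd(q[:2]+np.array([[c,-s_],[s_,c]])@[x,y])
    e=model()[-1];print("tip",W(*e),"stop",W(.02,0),"bend",W(.12,0),"arc",W(.12,-.11))
    # tip check: extent along tip direction of pixels near the tip
    t=np.array([np.cos(np.radians(75)),-np.sin(np.radians(75))]);print("tip overshoot mm",1000*((L-e)@t).max())
st={"position":[0.5308,0.2174,0.2755],"eef_rot":[-179.96,-0.07,158.34]}
fit("wrist",cv2.imread("pics/w1.png")[:,:,::-1],st,(200,150,500,290))
fit("top",cv2.imread("pics/top0.png")[:,:,::-1],None,(175,220,280,300))
E
```

```text
wrist [ 220  196  269   79 2939] [0.5975, 0.3786] -87.97490653336453 rms 2.2769848799771473
tip [0.4906, 0.1394] stop [0.5983, 0.3586] bend [0.6018, 0.2587] arc [0.4919, 0.2548]
tip overshoot mm 6.4559157998093255
top [184 237  84  48 284] [0.599, 0.3776] -88.12632701564966 rms 1.6143023885230572
tip [0.4914, 0.1387] stop [0.5996, 0.3576] bend [0.6029, 0.2577] arc [0.4929, 0.2541]
tip overshoot mm 4.09108368616576
```

Request:
{"name": "apply_moves", "arguments": {
  "series": [
    {"slide": [0.5,-0.9,0],"twist": [0,0,-0.038],"grip": 100},
    {"slide": [0.5,-0.9,0],"twist": [0,0,-0.038],"grip": 100},
    {"slide": [0.5,-0.9,0],"twist": [0,0,-0.038],"grip": 100},
    {"slide": [0.5,-0.9,0],"twist": [0,0,-0.038],"grip": 100},
    {"slide": [0.5,-0.9,0],"twist": [0,0,-0.038],"grip": 100},
    {"slide": [0.5,-0.9,0],"twist": [0,0,-0.038],"grip": 100},
    {"slide": [0.5,-0.9,0],"twist": [0,0,-0.038],"grip": 100},
    {"slide": [0.5,-0.9,0],"twist": [0,0,-0.038],"grip": 100},
    {"slide": [0.5,-0.9,0],"twist": [0,0,-0.038],"grip": 100},
    {"slide": [0.5,-0.9,0],"twist": [0,0,-0.038],"grip": 100}
  ]
}}

```text
t: 2.4
position: [0.6804, -0.0514, 0.2763]
eef_rot: [-180.0, -0.0, 89.8]
contact_force: [0.7, 0.8, -0.5]
finger_gap: 0.998
finger_force: 0.0
```

Request:
{"name": "apply_moves", "arguments": {
  "series": [
    {"slide": [0,0,-0.5],"twist": [0,0,-0.038],"grip": 100},
    {"slide": [0,0,-0.5],"twist": [0,0,0],"grip": 100},
    {"slide": [0,0,0],"twist": [0,0,0],"grip": 100},
    {"slide": [0,0,0],"twist": [0,0,0],"grip": 100}
  ]
}}

```text
t: 2.73
position: [0.6796, -0.0504, 0.2454]
eef_rot: [-179.8, -0.0, 83.4]
contact_force: [-0.6, -0.4, 0.8]
finger_gap: 1.002
finger_force: 0.0
```

```bash
python3 - <<'E'
from h import *
st,p,d=snap("wrist","w2"); print(rnd(st["position"]),rnd(st["eef_rot"],2),st["t"],rnd(st["joint_pos"],1))
E
```

```text
[0.6796, -0.0504, 0.2454] [-179.85, -0.01, 83.35] 2.7333 [-7.3, 29.5, 47.0, 0.0, 103.6, -0.7]
```

View pics/w2.png

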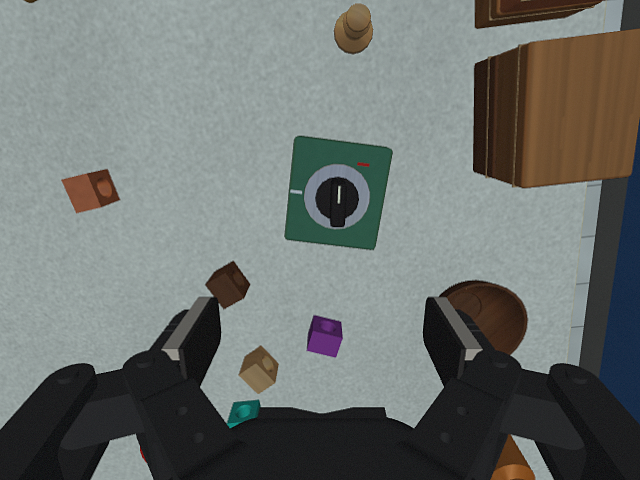

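The bar is vertical in the picture, so it lies along tool x. The tick is at (339,193) and the ring centre is at about (337,196). Next I'll compute the knob centre.

```bash
python3 - <<'E'
from h import *
st={"position":[0.6796,-0.0504,0.2454],"eef_rot":[-179.85,-.01,83.35]}
img=cv2.imread("pics/w2.png");d=np.load("pics/w2.npy")
hsv=cv2.cvtColor(img,cv2.COLOR_BGR2HSV);g=cv2.inRange(hsv,(60,80,30),(95,255,160));g[:,:270]=0;g[:120]=0;g[260:]=0;g[:,410:]=0
h=cv2.convexHull(np.argwhere(g>0)[:,::-1].astype(np.int32));r=cv2.minAreaRect(onz("wrist",h[:,0].astype(float),.03,st)[:,:2].astype(np.float32)*1000);print("box",r)
v,u=np.mgrid[150:250,290:390];P=atdepth("wrist",np.c_[u.ravel(),v.ravel()],d[150:250,290:390].ravel(),st)
B=P[P[:,2]>.062];print(len(B),B[:,2].max(),cv2.minAreaRect((B[:,:2]*1000).astype(np.float32)))
E
```

```text
box ((693.4669189453125, -46.026222229003906), (108.49193572998047, 98.12858581542969), 76.15170288085938)
726 0.3879130478693681 ((694.2415771484375, -19.927963256835938), (94.38824462890625, 17.0622615814209), 87.88327026367188)
```

```bash
python3 - <<'E'
from h import *
st={"position":[0.6796,-0.0504,0.2454],"eef_rot":[-179.85,-.01,83.35]}
d=np.load("pics/w2.npy")
v,u=np.mgrid[150:250,310:365];P=atdepth("wrist",np.c_[u.ravel(),v.ravel()],d[150:250,310:365].ravel(),st)
B=P[(P[:,2]>.066)&(P[:,2]<.082)];print(len(B),np.median(B,0),cv2.minAreaRect((B[:,:2]*1000).astype(np.float32)))
print(onz("wrist",[(339,187),(339,203),(337,226)],.074,st))
E
```

```text
678 [ 0.69321009 -0.04541205  0.07340231] ((693.2678833007812, -46.5058708190918), (41.31167984008789, 13.999749183654785), 81.69387817382812)
[[ 0.69591328 -0.02997465  0.074     ]
 [ 0.69442182 -0.04460129  0.074     ]
 [ 0.69035533 -0.06614259  0.074     ]]
```

Request:
{"name": "apply_moves", "arguments": {
  "series": [
    {"slide": [0.457,0.137,-0.5],"twist": [0,0,-0.009],"grip": 60},
    {"slide": [0,0,-0.8],"twist": [0,0,0],"grip": 60},
    {"slide": [0,0,-0.8],"twist": [0,0,0],"grip": 60},
    {"slide": [0,0,-0.8],"twist": [0,0,0],"grip": 60},
    {"slide": [0,0,-0.8],"twist": [0,0,0],"grip": 60},
    {"slide": [0,0,-0.8],"twist": [0,0,0],"grip": 60},
    {"slide": [0,0,-0.8],"twist": [0,0,0],"grip": 60},
    {"slide": [0,0,-0.7],"twist": [0,0,0],"grip": 60},
    {"slide": [0,0,-0.5],"twist": [0,0,0],"grip": 60},
    {"slide": [0,0,0],"twist": [0,0,0],"grip": 60}
  ]
}}

```text
t: 3.62
position: [0.6924, -0.0464, 0.0484]
eef_rot: [-179.7, 0.0, 81.7]
contact_force: [0.3, -0.2, -0.5]
finger_gap: 0.602
finger_force: 0.0
```

Request:
{"name": "apply_moves", "arguments": {
  "series": [
    {"slide": [0,0,0],"twist": [0,0,0],"grip": 60},
    {"slide": [0,0,0],"twist": [0,0,0],"grip": 40},
    {"slide": [0,0,0],"twist": [0,0,0],"grip": 0},
    {"slide": [0,0,0],"twist": [0,0,0],"grip": 0},
    {"slide": [0,0,0],"twist": [0,0,0],"grip": 0},
    {"slide": [0,0,0],"twist": [0,0,0],"grip": 0},
    {"slide": [0,0,0],"twist": [0,0,0],"grip": 0},
    {"slide": [0,0,0],"twist": [0,0,0],"grip": 0}
  ],
  "newtons": 30
}}

```text
t: 4.28
position: [0.6947, -0.0475, 0.0534]
eef_rot: [179.8, -0.0, 81.6]
contact_force: [-0.8, 0.1, 5.9]
finger_gap: 0.161
finger_force: 32.0
```

Request:
{"name": "apply_moves", "arguments": {
  "series": [
    {"slide": [0,0,0.1],"twist": [0,0,0],"grip": 0},
    {"slide": [0,0,0],"twist": [0,0,0.035],"grip": 0},
    {"slide": [0,0,0],"twist": [0,0,0.035],"grip": 0},
    {"slide": [0,0,0],"twist": [0,0,0.035],"grip": 0},
    {"slide": [0,0,0],"twist": [0,0,0.035],"grip": 0},
    {"slide": [0,0,0],"twist": [0,0,0.035],"grip": 0},
    {"slide": [0,0,0],"twist": [0,0,0.035],"grip": 0},
    {"slide": [0,0,0],"twist": [0,0,0.035],"grip": 0},
    {"slide": [0,0,0],"twist": [0,0,0.035],"grip": 0},
    {"slide": [0,0,0],"twist": [0,0,0.035],"grip": 0}
  ]
}}

```text
t: 5.12
position: [0.6938, -0.0478, 0.0535]
eef_rot: [-180.0, -0.0, 138.6]
contact_force: [1.7, -1.0, -3.0]
finger_gap: 0.154
finger_force: 31.4
```

Request:
{"name": "apply_moves", "arguments": {
  "series": [
    {"slide": [0,0,0],"twist": [0,0,0.025],"grip": 0},
    {"slide": [0,0,0],"twist": [0,0,0.025],"grip": 0},
    {"slide": [0,0,0],"twist": [0,0,0.025],"grip": 0}
  ]
}}

```text
t: 5.37
position: [0.6937, -0.048, 0.0536]
eef_rot: [-180.0, -0.0, 152.0]
contact_force: [2.6, -0.8, -3.7]
finger_gap: 0.156
finger_force: 31.5
```

```bash
python3 - <<'E'
from h import *
st,p,d=snap("wrist","w3"); print(rnd(st["position"]),rnd(st["eef_rot"],2),st["t"],rnd(st["torque"],3),rnd(st["contact_force"],1))
E
```

```text
[0.6937, -0.048, 0.0536] [-179.96, -0.02, 152.0] 5.3667 [-0.238, -0.262, -0.01] [2.6, -0.8, -3.7]
```

Request:
{"name": "apply_moves", "arguments": {
  "series": [
    {"slide": [0,0,0],"twist": [0,0,0.017],"grip": 0},
    {"slide": [0,0,0],"twist": [0,0,0.017],"grip": 0},
    {"slide": [0,0,0],"twist": [0,0,0.017],"grip": 0},
    {"slide": [0,0,0],"twist": [0,0,0.017],"grip": 0}
  ]
}}

```text
t: 5.75
position: [0.6936, -0.0481, 0.0535]
eef_rot: [-179.9, -0.0, 164.1]
contact_force: [1.5, -2.2, -4.3]
finger_gap: 0.158
finger_force: 31.4
```

```bash
python3 - <<'E'
from h import *
st=bot.read_state(); print(rnd(st["eef_rot"],2),st["t"],rnd(st["torque"],3),rnd(st["contact_force"],1))
E
```

```text
[-179.95, -0.04, 164.06] 5.75 [-0.364, -0.216, -0.01] [1.5, -2.2, -4.3]
```

Request:
{"name": "apply_moves", "arguments": {
  "series": [
    {"slide": [0,0,0],"twist": [0,0,0.012],"grip": 0},
    {"slide": [0,0,0],"twist": [0,0,0.012],"grip": 0},
    {"slide": [0,0,0],"twist": [0,0,0],"grip": 0}
  ]
}}

```text
t: 6.0
position: [0.6936, -0.0482, 0.0536]
eef_rot: [-180.0, -0.0, 168.2]
contact_force: [1.4, -1.6, -4.7]
finger_gap: 0.156
finger_force: 39.6
```

```bash
python3 - <<'E'
from h import *
st=bot.read_state(); print(rnd(st["eef_rot"],2),st["t"],rnd(st["torque"],3),rnd(st["contact_force"],1))
E
```

```text
[-179.97, -0.04, 168.23] 6.0 [-0.37, -0.264, -1.029] [1.4, -1.6, -4.7]
```

The z torque jumped to -1 N m at about 166°, so the knob is at its off stop. I'll release it, rise and go over the red block.

Request:
{"name": "apply_moves", "arguments": {
  "series": [
    {"slide": [0,0,0],"twist": [0,0,-0.012],"grip": 60},
    {"slide": [0,0,0],"twist": [0,0,0],"grip": 60},
    {"slide": [0,0,0],"twist": [0,0,0],"grip": 60},
    {"slide": [0,0,0.6],"twist": [0,0,0],"grip": 60},
    {"slide": [0,0,0.9],"twist": [0,0,0],"grip": 100},
    {"slide": [0,0,0.9],"twist": [0,0,0],"grip": 100},
    {"slide": [0,0,0.9],"twist": [0,0,-0.038],"grip": 100},
    {"slide": [0,0,0.9],"twist": [0,0,-0.038],"grip": 100},
    {"slide": [0,0,0.9],"twist": [0,0,-0.038],"grip": 100},
    {"slide": [0,0,0.9],"twist": [0,0,-0.038],"grip": 100}
  ]
}}

```text
t: 6.83
position: [0.6937, -0.0472, 0.2362]
eef_rot: [180.0, 0.0, 138.5]
contact_force: [-0.3, -0.1, -0.0]
finger_gap: 1.0
finger_force: 0.0
```

Request:
{"name": "apply_moves", "arguments": {
  "series": [
    {"slide": [-0.5,0.06,0],"twist": [0,0,-0.038],"grip": 100},
    {"slide": [-0.5,0.06,0],"twist": [0,0,-0.038],"grip": 100},
    {"slide": [-0.5,0.06,0],"twist": [0,0,-0.038],"grip": 100},
    {"slide": [-0.5,0.06,0],"twist": [0,0,-0.038],"grip": 100},
    {"slide": [-0.5,0.06,0],"twist": [0,0,-0.038],"grip": 100},
    {"slide": [-0.5,0.06,0],"twist": [0,0,-0.038],"grip": 100},
    {"slide": [-0.5,0.06,0],"twist": [0,0,-0.038],"grip": 100},
    {"slide": [-0.5,0.06,0],"twist": [0,0,-0.038],"grip": 100},
    {"slide": [-0.5,0.06,0],"twist": [0,0,-0.038],"grip": 100},
    {"slide": [-0.5,0.06,0],"twist": [0,0,-0.038],"grip": 100}
  ]
}}

```text
t: 7.67
position: [0.5431, -0.0292, 0.2348]
eef_rot: [180.0, -0.0, 70.1]
contact_force: [0.3, 0.4, 0.1]
finger_gap: 1.008
finger_force: 0.0
```

Request:
{"name": "apply_moves", "arguments": {
  "series": [
    {"slide": [-0.5,0.06,0],"twist": [0,0,-0.038],"grip": 100},
    {"slide": [-0.5,0.06,0],"twist": [0,0,-0.038],"grip": 100},
    {"slide": [-0.5,0.06,0],"twist": [0,0,-0.038],"grip": 100},
    {"slide": [-0.5,0.06,0],"twist": [0,0,-0.038],"grip": 100},
    {"slide": [-0.5,0.06,0],"twist": [0,0,-0.038],"grip": 100},
    {"slide": [-0.5,0.06,0],"twist": [0,0,-0.038],"grip": 100},
    {"slide": [0,0,0],"twist": [0,0,0],"grip": 100},
    {"slide": [0,0,0],"twist": [0,0,0],"grip": 100}
  ]
}}

```text
t: 8.33
position: [0.454, -0.0186, 0.2351]
eef_rot: [179.9, -0.1, 29.6]
contact_force: [-0.5, 0.3, 0.5]
finger_gap: 0.999
finger_force: 0.0
```

```bash
python3 - <<'E'
from h import *
st,p,d=snap("wrist","w4"); print(rnd(st["position"]),rnd(st["eef_rot"],2),st["t"],rnd(st["joint_pos"],1))
E
```

```text
[0.454, -0.0186, 0.2351] [179.93, -0.09, 29.6] 8.3333 [-7.0, -8.7, 91.1, 0.0, 97.5, 53.4]
```

View pics/w4.png

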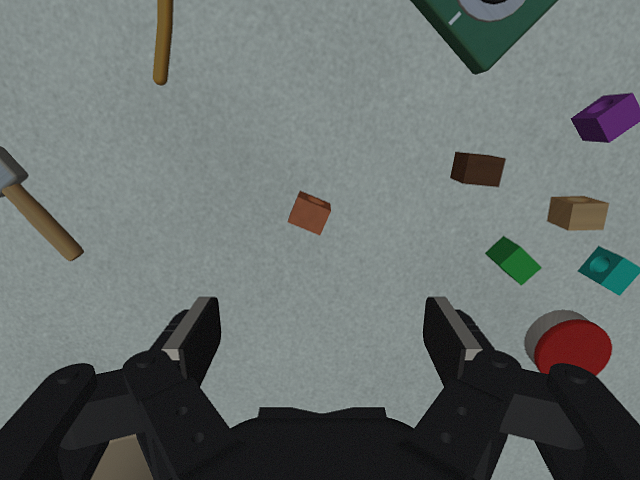

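The red block is centred near (310,214), with its bore mouth on the upper face at (316,200). I'll measure all three blocks from their top faces.

```bash
cat >> h.py <<'E'
def blk(n,d,uv,st=None,w=45,z0=.0315,z1=.042):
    u0,v0=uv;v,u=np.mgrid[max(v0-w,0):min(v0+w,480),max(u0-w,0):min(u0+w,640)]
    P=atdepth(n,np.c_[u.ravel(),v.ravel()],d[v,u].ravel(),st)
    m=((P[:,2]>z0)&(P[:,2]<z1)).reshape(u.shape).astype(np.uint8)
    m=cv2.morphologyEx(m,cv2.MORPH_OPEN,np.ones((3,3)))
    N,l,s,c=cv2.connectedComponentsWithStats(m)
    if N<2: return None
    i=1+np.argmin(np.hypot(*(c[1:]-[u0-u[0,0],v0-v[0,0]]).T)-.05*s[1:,4]);B=P[(l==i).ravel()]
    (cx,cy),(a,b),an=cv2.minAreaRect((B[:,:2]*1000).astype(np.float32))
    if a>b: an+=90
    return dict(n=len(B),xy=(round(cx/1000,4),round(cy/1000,4)),z=round(float(np.median(B[:,2])),4),sz=(round(a,1),round(b,1)),bore=round((an+90)%180-90,1))
E
python3 - <<'E'
from h import *
st={"position":[0.454,-0.0186,0.2351],"eef_rot":[179.93,-.09,29.6]};d=np.load("pics/w4.npy")
for nm,uv in dict(red=(310,214),dark=(477,165),pale=(575,210)).items(): print(nm,blk("wrist",d,uv,st))
E
```

```text
red {'n': 989, 'xy': (0.4355, -0.0125), 'z': 0.0356, 'sz': (28.5, 36.1), 'bore': 6.2}
dark {'n': 1142, 'xy': (0.5583, -0.1385), 'z': 0.036, 'sz': (28.3, 37.7), 'bore': 24.1}
pale {'n': 1031, 'xy': (0.5738, -0.258), 'z': 0.0358, 'sz': (27.9, 38.3), 'bore': 31.5}
```

Request:
{"name": "apply_moves", "arguments": {
  "series": [
    {"slide": [-0.31,0.1,-0.5],"twist": [0,0,-0.0325],"grip": 80},
    {"slide": [-0.31,0.1,-0.8],"twist": [0,0,-0.0325],"grip": 80},
    {"slide": [0,0,-0.8],"twist": [0,0,-0.0325],"grip": 80},
    {"slide": [0,0,-0.9],"twist": [0,0,-0.0325],"grip": 80},
    {"slide": [0,0,-0.9],"twist": [0,0,0],"grip": 80},
    {"slide": [0,0,-0.9],"twist": [0,0,0],"grip": 80},
    {"slide": [0,0,-0.9],"twist": [0,0,0],"grip": 80},
    {"slide": [0,0,-0.9],"twist": [0,0,0],"grip": 80},
    {"slide": [0,0,-0.7],"twist": [0,0,0],"grip": 80},
    {"slide": [0,0,-0.37],"twist": [0,0,0],"grip": 80}
  ]
}}

```text
t: 9.22
position: [0.4342, -0.0126, 0.0012]
eef_rot: [-179.9, 0.2, 6.2]
contact_force: [-0.2, 0.1, 0.2]
finger_gap: 0.796
finger_force: 0.0
```

Request:
{"name": "apply_moves", "arguments": {
  "series": [
    {"slide": [0,0,0],"twist": [0,0,0],"grip": 60},
    {"slide": [0,0,0],"twist": [0,0,0],"grip": 45},
    {"slide": [0,0,0],"twist": [0,0,0],"grip": 30},
    {"slide": [0,0,0],"twist": [0,0,0],"grip": 20},
    {"slide": [0,0,0],"twist": [0,0,0],"grip": 20},
    {"slide": [0,0,0],"twist": [0,0,0],"grip": 20}
  ],
  "newtons": 35
}}

```text
t: 9.72
position: [0.436, -0.0128, 0.0051]
eef_rot: [180.0, -0.1, 6.0]
contact_force: [-0.4, 0.1, 2.1]
finger_gap: 0.416
finger_force: 35.5
```

Request:
{"name": "apply_moves", "arguments": {
  "series": [
    {"slide": [0,0,0.68],"twist": [0,0,0],"grip": 20},
    {"slide": [0,0,0.68],"twist": [0,0,0],"grip": 20},
    {"slide": [0,0,0.68],"twist": [0,0,0],"grip": 20},
    {"slide": [0,0,0.68],"twist": [0,0,0],"grip": 20},
    {"slide": [0,0.6,0],"twist": [0,0,0.0102],"grip": 20},
    {"slide": [0,0.6,0],"twist": [0,0,0.0102],"grip": 20},
    {"slide": [0,0.6,0],"twist": [0,0,0.0102],"grip": 20},
    {"slide": [0,0.6,0],"twist": [0,0,0.0102],"grip": 20},
    {"slide": [0,0.6,0],"twist": [0,0,0.0102],"grip": 20},
    {"slide": [0,0.6,0],"twist": [0,0,0.0102],"grip": 20}
  ]
}}

```text
t: 10.55
position: [0.4352, 0.0962, 0.0862]
eef_rot: [180.0, -0.0, 17.1]
contact_force: [0.6, -0.4, -1.0]
finger_gap: 0.416
finger_force: 35.2
```

Request:
{"name": "apply_moves", "arguments": {
  "series": [
    {"slide": [0.27,0.6,0],"twist": [0,0,0],"grip": 20},
    {"slide": [0.27,0.47,0],"twist": [0,0,0],"grip": 20},
    {"slide": [0,0,0],"twist": [0,0,0],"grip": 20},
    {"slide": [0,0,0],"twist": [0,0,0],"grip": 20},
    {"slide": [0,0,0],"twist": [0,0,0],"grip": 20}
  ]
}}

```text
t: 10.97
position: [0.4512, 0.127, 0.0858]
eef_rot: [180.0, 0.0, 17.0]
contact_force: [0.4, -0.4, -0.8]
finger_gap: 0.413
finger_force: 35.2
```

```bash
python3 - <<'E'
from h import *
st,p,d=snap("wrist","w5"); print(rnd(st["position"]),rnd(st["eef_rot"],2),st["t"],rnd(st["joint_pos"],1))
st,p,d=snap("scene","s5")
cv2.imwrite("pics/s5c.png",cv2.resize(p[160:300,280:480],None,fx=4,fy=4)[:,:,::-1])
E
```

```text
[0.4512, 0.127, 0.0858] [179.98, 0.02, 17.03] 10.9667 [11.2, -0.3, 100.6, -0.0, 79.7, 84.2]
```

View pics/w5.png

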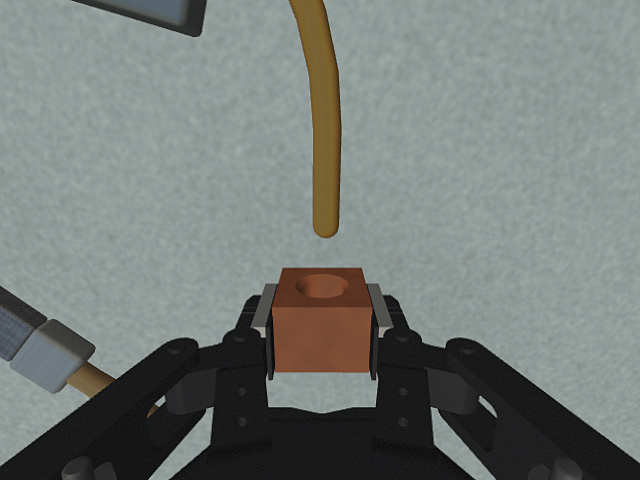

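The held block's bore is at (322,287) and the rod tip is at (326,230), so they're nearly in line. I'll measure the remaining sideways and height errors.

```bash
cat >> h.py <<'E'
def align(f,st,lo,hi,blockrows=(310,365)):
    """tool-frame positions of rod near tip and of held block"""
    img=cv2.imread(f"pics/{f}.png");d=np.load(f"pics/{f}.npy")
    T=bot.calibration("wrist")["tool_from_camera"]
    s0={"position":[0,0,0],"eef_rot":[0,0,0]}
    hsv=cv2.cvtColor(img,cv2.COLOR_BGR2HSV);m=cv2.inRange(hsv,(10,100,50),(30,255,255));m[:,:250]=0;m[:,400:]=0;m[265:]=0
    v,u=np.nonzero(m);print("tip row",v.max())
    for r in range(v.max()-100,v.max()-5,20):
        c=u[v==r];uv=[(c.mean(),r)];dd=np.median(d[r,int(c.mean())-3:int(c.mean())+4])
        print("rod",r,round(c.mean(),1),rnd(atdepth("wrist",uv,[dd],s0)[0]*1000,1))
    tm=[(c,r) for r in(v.max(),) for c in [u[v==r].mean()]]
    print("tip",rnd(atdepth("wrist",tm,[np.median(d[v.max()-6:v.max()-3,int(tm[0][0])])],s0)[0]*1000,1))
    vv,uu=np.mgrid[lo:hi,255:390];P=atdepth("wrist",np.c_[uu.ravel(),vv.ravel()],d[vv,uu].ravel(),s0)*1000
    return P
E
python3 - <<'E'
from h import *
P=align("w5",None,264,378)
st=dict(position=[0.4512,0.127,0.0858])
d=np.load("pics/w5.npy");print(rnd(d[310:370:20,321]),rnd(d[225:235:3,326]))
# block top: z tool most negative cluster
top=P[np.abs(P[:,1])<15]; z=np.median(top[(top[:,0]>-12)&(top[:,0]<8)&(top[:,2]>-45)&(top[:,2]<-15)][:,2]);print("top z",z)
B=P[np.abs(P[:,2]-z)<1.5];print(len(B),cv2.minAreaRect(B[:,:2].astype(np.float32)),np.percentile(B[:,1],[2,98]),np.percentile(B[:,0],[2,98]))
E
```

```text
tip row 237
rod 137 326.5 [71.4, 0.2, -19.3]
rod 157 326.5 [64.7, 0.2, -18.6]
rod 177 326.0 [57.8, 0.1, -18.3]
rod 197 326.0 [50.7, 0.1, -18.8]
rod 217 325.5 [43.3, -0.1, -19.0]
tip [35.8, -0.2, -19.3]
[0.12680000066757202, 0.12939999997615814, 0.1307000070810318] [0.1298999935388565, 0.12800000607967377, 0.12970000505447388, 0.13089999556541443]
top z -30.652729431984014
6633 ((-0.4170818328857422, -1.4146232604980469), (29.60213279724121, 48.33638381958008), 0.056018028408288956) [-19.18556258  16.14548209] [-13.87982338  13.44830919]
```

```bash
cat > plan.py <<'E'
from h import *
POST=np.array([.5981,.3768]);ANG=-88.1
def pt(s):  # s: distance from post axis along centre line -> world xy, heading (deg, towards post)
    a=np.radians(75)
    if s<.12: p=[s,0];h=0
    elif s<.12+.11*a: t=(s-.12)/.11;p=[.12+.11*np.sin(t),-.11+.11*np.cos(t)];h=np.degrees(t)
    else:
        l=s-.12-.11*a;p=[.12+.11*np.sin(a)+l*np.cos(a),-.11+.11*np.cos(a)-l*np.sin(a)];h=75
    c,n=np.cos(np.radians(ANG)),np.sin(np.radians(ANG))
    return POST+np.array([[c,-n],[n,c]])@p,ANG-h+180
def rows(xy,yaw,ss):
    for s in ss:
        p,h=pt(s);d=(p-xy)/.03;print(f"s={s:.4f} slide [{d[0]:.3f}, {d[1]:.3f}] twist {(h-yaw)/180:.4f}  -> {p.round(4)} {h:.1f}");xy=p;yaw=h
E
python3 - <<'E'
from plan import *
E=.12+.11*np.radians(75)
print("end s",E+.035)
rows(np.array([.4512,.127]),17.0,list(E+np.array([.070,.055,.035,.015,0]))+list(.12+.11*np.radians(np.arange(70,-1,-5)))+[.10,.08,.06,.045,.036])
E
```

```text
end s 0.29898966328953225
s=0.3340 slide [0.198, 0.021] twist -0.0006  -> [0.4571 0.1276] 16.9
s=0.3190 slide [0.478, 0.145] twist 0.0000  -> [0.4715 0.132 ] 16.9
s=0.2990 slide [0.638, 0.194] twist 0.0000  -> [0.4906 0.1378] 16.9
s=0.2790 slide [0.638, 0.194] twist 0.0000  -> [0.5098 0.1436] 16.9
s=0.2640 slide [0.478, 0.145] twist 0.0000  -> [0.5241 0.148 ] 16.9
s=0.2544 slide [0.302, 0.106] twist 0.0278  -> [0.5332 0.1512] 21.9
s=0.2448 slide [0.291, 0.132] twist 0.0278  -> [0.5419 0.1551] 26.9
s=0.2352 slide [0.279, 0.157] twist 0.0278  -> [0.5503 0.1598] 31.9
s=0.2256 slide [0.264, 0.181] twist 0.0278  -> [0.5582 0.1653] 36.9
s=0.2160 slide [0.247, 0.203] twist 0.0278  -> [0.5656 0.1713] 41.9
s=0.2064 slide [0.229, 0.224] twist 0.0278  -> [0.5725 0.1781] 46.9
s=0.1968 slide [0.208, 0.243] twist 0.0278  -> [0.5787 0.1853] 51.9
s=0.1872 slide [0.186, 0.260] twist 0.0278  -> [0.5843 0.1931] 56.9
s=0.1776 slide [0.163, 0.275] twist 0.0278  -> [0.5892 0.2014] 61.9
s=0.1680 slide [0.138, 0.288] twist 0.0278  -> [0.5933 0.2101] 66.9
s=0.1584 slide [0.113, 0.299] twist 0.0278  -> [0.5967 0.219 ] 71.9
s=0.1488 slide [0.086, 0.308] twist 0.0278  -> [0.5993 0.2283] 76.9
s=0.1392 slide [0.059, 0.314] twist 0.0278  -> [0.601  0.2377] 81.9
s=0.1296 slide [0.031, 0.318] twist 0.0278  -> [0.602  0.2473] 86.9
s=0.1200 slide [0.003, 0.320] twist 0.0278  -> [0.6021 0.2569] 91.9
s=0.1000 slide [-0.022, 0.666] twist 0.0000  -> [0.6014 0.2769] 91.9
s=0.0800 slide [-0.022, 0.666] twist 0.0000  -> [0.6008 0.2968] 91.9
s=0.0600 slide [-0.022, 0.666] twist 0.0000  -> [0.6001 0.3168] 91.9
s=0.0450 slide [-0.017, 0.500] twist 0.0000  -> [0.5996 0.3318] 91.9
s=0.0360 slide [-0.010, 0.300] twist 0.0000  -> [0.5993 0.3408] 91.9
```

Request:
{"name": "apply_moves", "arguments": {
  "series": [
    {"slide": [0.198,0.01,0.04],"twist": [0,0,0],"grip": 20},
    {"slide": [0.478,0.145,0],"twist": [0,0,0],"grip": 20},
    {"slide": [0.638,0.194,0],"twist": [0,0,0],"grip": 20},
    {"slide": [0.638,0.194,0],"twist": [0,0,0],"grip": 20},
    {"slide": [0.478,0.145,0],"twist": [0,0,0],"grip": 20},
    {"slide": [0,0,0],"twist": [0,0,0],"grip": 20},
    {"slide": [0,0,0],"twist": [0,0,0],"grip": 20}
  ]
}}

```text
t: 11.65
position: [0.5247, 0.1477, 0.0868]
eef_rot: [180.0, 0.0, 17.0]
contact_force: [-0.2, -0.2, -0.3]
finger_gap: 0.413
finger_force: 35.2
```

```bash
python3 - <<'E'
from h import *
st,p,d=snap("wrist","w6"); print(rnd(st["position"]),rnd(st["eef_rot"],2),rnd(st["contact_force"],1),rnd(st["torque"],2))
E
```

```text
[0.5247, 0.1477, 0.0868] [179.99, 0.03, 17.0] [-0.2, -0.2, -0.3] [-0.01, 0.04, -0.03]
```

View pics/w6.png

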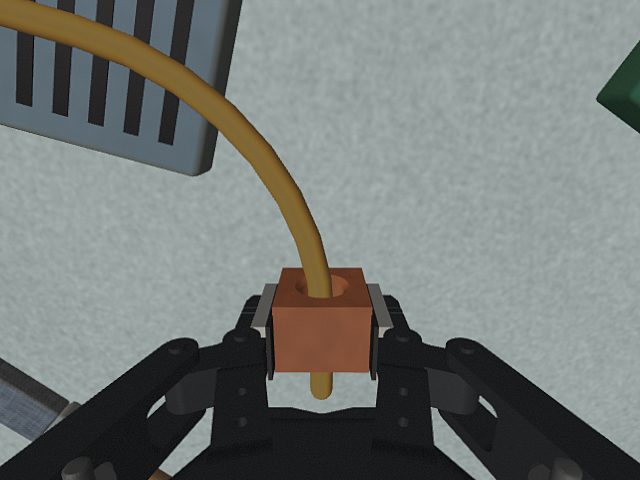

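The block is threaded: the rod enters the bore at (317,290) and comes out below at (321,390), with no contact force. Now round the bend.

Request:
{"name": "apply_moves", "arguments": {
  "series": [
    {"slide": [0.302,0.106,0],"twist": [0,0,0.0278],"grip": 20},
    {"slide": [0.291,0.132,0],"twist": [0,0,0.0278],"grip": 20},
    {"slide": [0.279,0.157,0],"twist": [0,0,0.0278],"grip": 20},
    {"slide": [0.264,0.181,0],"twist": [0,0,0.0278],"grip": 20},
    {"slide": [0.247,0.203,0],"twist": [0,0,0.0278],"grip": 20},
    {"slide": [0.229,0.224,0],"twist": [0,0,0.0278],"grip": 20},
    {"slide": [0.208,0.243,0],"twist": [0,0,0.0278],"grip": 20},
    {"slide": [0,0,0],"twist": [0,0,0],"grip": 20},
    {"slide": [0,0,0],"twist": [0,0,0],"grip": 20}
  ]
}}

```text
t: 12.45
position: [0.5785, 0.1852, 0.087]
eef_rot: [-180.0, 0.0, 51.9]
contact_force: [0.2, -1.0, 0.0]
finger_gap: 0.412
finger_force: 35.2
```

```bash
python3 - <<'E'
from h import *
st,p,d=snap("wrist","w7"); print(rnd(st["position"]),rnd(st["eef_rot"],2),rnd(st["contact_force"],1),rnd(st["torque"],2))
s0={"position":[0,0,0],"eef_rot":[0,0,0]}
hsv=cv2.cvtColor(p,cv2.COLOR_RGB2HSV);m=cv2.inRange(hsv,(10,100,50),(30,255,255))
for r in (260,240,200,160):
    c=np.nonzero(m[r,150:400])[0]+150; 
    if len(c): print(r,c.min(),c.max(),rnd(atdepth("wrist",[(c.mean(),r)],[np.median(d[r,int(c.mean())-2:int(c.mean())+3])],s0)[0]*1000,1))
E
```

```text
[0.5785, 0.1852, 0.087] [-179.99, 0.03, 51.92] [0.2, -1.0, 0.0] [0.0, 0.01, 0.01]
260 303 327 [27.2, -4.3, -18.1]
240 296 321 [35.2, -6.7, -18.0]
200 277 305 [50.5, -12.8, -18.4]
160 249 282 [64.6, -21.4, -17.4]
```

Request:
{"name": "apply_moves", "arguments": {
  "series": [
    {"slide": [0.186,0.26,0],"twist": [0,0,0.0278],"grip": 20},
    {"slide": [0.163,0.275,0],"twist": [0,0,0.0278],"grip": 20},
    {"slide": [0.138,0.288,0],"twist": [0,0,0.0278],"grip": 20},
    {"slide": [0.113,0.299,0],"twist": [0,0,0.0278],"grip": 20},
    {"slide": [0.086,0.308,0],"twist": [0,0,0.0278],"grip": 20},
    {"slide": [0.059,0.314,0],"twist": [0,0,0.0278],"grip": 20},
    {"slide": [0.031,0.318,0],"twist": [0,0,0.0278],"grip": 20},
    {"slide": [0.003,0.32,0],"twist": [0,0,0.0278],"grip": 20},
    {"slide": [-0.011,0.333,0],"twist": [0,0,0],"grip": 20},
    {"slide": [0,0,0],"twist": [0,0,0],"grip": 20}
  ]
}}

```text
t: 13.33
position: [0.6014, 0.2681, 0.0871]
eef_rot: [-180.0, -0.0, 91.9]
contact_force: [-0.8, -0.1, -1.1]
finger_gap: 0.417
finger_force: 35.2
```

```bash
python3 - <<'E'
from h import *
st,p,d=snap("wrist","w8"); print(rnd(st["position"]),rnd(st["eef_rot"],2),rnd(st["contact_force"],1),rnd(st["torque"],2))
s0={"position":[0,0,0],"eef_rot":[0,0,0]}
hsv=cv2.cvtColor(p,cv2.COLOR_RGB2HSV);m=cv2.inRange(hsv,(10,100,50),(30,255,255))
for r in (260,240,220,200,180,160,140):
    c=np.nonzero(m[r,250:400])[0]+250; 
    if len(c): print(r,c.min(),c.max(),rnd(atdepth("wrist",[(c.mean(),r)],[np.median(d[r,int(c.mean())-2:int(c.mean())+3])],s0)[0]*1000,1))
E
```

```text
[0.6014, 0.2681, 0.0871] [-179.99, -0.03, 91.93] [-0.8, -0.1, -1.1] [-0.01, -0.02, -0.0]
260 312 336 [28.0, -0.4, -17.4]
240 312 336 [36.2, -0.5, -17.7]
220 312 337 [44.2, -0.3, -18.4]
200 312 337 [51.4, -0.3, -17.5]
180 312 338 [58.7, -0.1, -17.5]
160 312 338 [65.7, -0.2, -17.6]
140 312 339 [72.5, 0.0, -17.9]
```

View pics/w8.png

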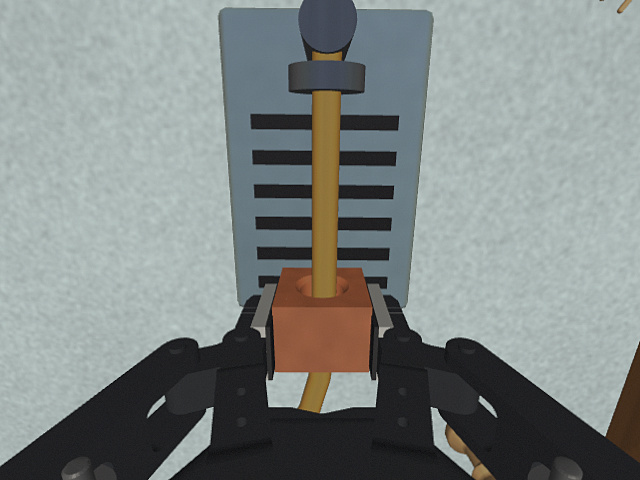

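The red block is on the straight part, with the collar ahead at row 92. I'll finish the slide, release it and go over the dark block.

Request:
{"name": "apply_moves", "arguments": {
  "series": [
    {"slide": [0,0.666,0],"twist": [0,0,0],"grip": 20},
    {"slide": [-0.022,0.666,0],"twist": [0,0,0],"grip": 20},
    {"slide": [-0.022,0.666,0],"twist": [0,0,0],"grip": 20},
    {"slide": [-0.01,0.3,0],"twist": [0,0,0],"grip": 20},
    {"slide": [0,0.12,-0.06],"twist": [0,0,0],"grip": 20},
    {"slide": [0,0,-0.06],"twist": [0,0,0],"grip": 20},
    {"slide": [0,0,0],"twist": [0,0,0],"grip": 20}
  ]
}}

```text
t: 13.97
position: [0.6005, 0.3387, 0.0833]
eef_rot: [180.0, 0.0, 92.0]
contact_force: [0.1, 0.1, -0.4]
finger_gap: 0.415
finger_force: 35.3
```

Request:
{"name": "apply_moves", "arguments": {
  "series": [
    {"slide": [0,0,0],"twist": [0,0,0],"grip": 50},
    {"slide": [0,0,0],"twist": [0,0,0],"grip": 70},
    {"slide": [0,0,0],"twist": [0,0,0],"grip": 70},
    {"slide": [0,0,0],"twist": [0,0,0],"grip": 70},
    {"slide": [0,0,0.5],"twist": [0,0,0],"grip": 70},
    {"slide": [0,0,0.9],"twist": [0,0,0],"grip": 70},
    {"slide": [0,0,0.9],"twist": [0,0,0],"grip": 80},
    {"slide": [0,0,0.9],"twist": [0,0,0],"grip": 80},
    {"slide": [0,0,0.9],"twist": [0,0,0],"grip": 80},
    {"slide": [0,0,0.9],"twist": [0,0,0],"grip": 80}
  ]
}}

```text
t: 14.8
position: [0.6003, 0.3391, 0.2349]
eef_rot: [180.0, 0.0, 92.1]
contact_force: [0.9, -0.1, -0.4]
finger_gap: 0.8
finger_force: 0.0
```

```bash
python3 - <<'E'
from h import *
st,p,d=snap("wrist","w9"); print(rnd(st["position"]),rnd(st["eef_rot"],2),rnd(st["contact_force"],1),rnd(st["torque"],2))
E
```

```text
[0.6003, 0.3391, 0.2349] [179.99, 0.0, 92.06] [0.9, -0.1, -0.4] [0.01, -0.08, 0.02]
```

View pics/w9.png

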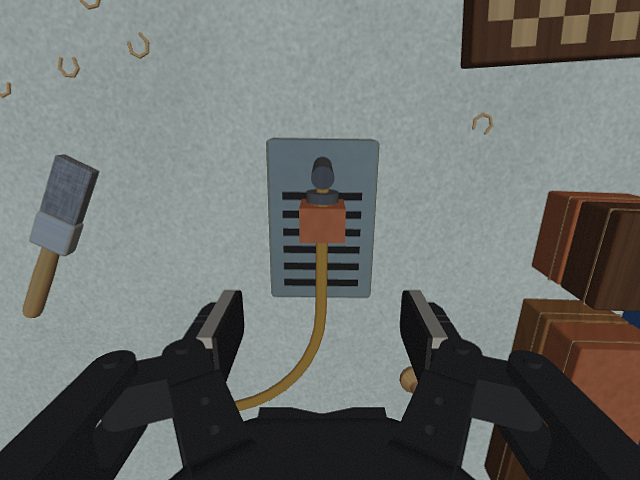

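The red block hangs against the collar at (323,220). Next is the dark block.

Request:
{"name": "apply_moves", "arguments": {
  "series": [
    {"slide": [-0.07,-0.5,0],"twist": [0,0,0],"grip": 80},
    {"slide": [-0.07,-0.84,0],"twist": [0,0,-0.038],"grip": 80},
    {"slide": [-0.07,-0.84,0],"twist": [0,0,-0.038],"grip": 80},
    {"slide": [-0.07,-0.84,0],"twist": [0,0,-0.038],"grip": 80},
    {"slide": [-0.07,-0.84,0],"twist": [0,0,-0.038],"grip": 80},
    {"slide": [-0.07,-0.84,0],"twist": [0,0,-0.038],"grip": 80},
    {"slide": [-0.07,-0.84,0],"twist": [0,0,-0.038],"grip": 80},
    {"slide": [-0.07,-0.84,0],"twist": [0,0,-0.038],"grip": 80},
    {"slide": [-0.07,-0.84,0],"twist": [0,0,-0.038],"grip": 80},
    {"slide": [-0.07,-0.84,0],"twist": [0,0,-0.038],"grip": 80}
  ]
}}

```text
t: 15.68
position: [0.5791, 0.0962, 0.2334]
eef_rot: [180.0, -0.0, 30.2]
contact_force: [0.0, -0.4, 0.4]
finger_gap: 0.802
finger_force: 0.0
```

Request:
{"name": "apply_moves", "arguments": {
  "series": [
    {"slide": [-0.07,-0.84,0],"twist": [0,0,-0.036],"grip": 80},
    {"slide": [-0.07,-0.84,0],"twist": [0,0,0],"grip": 80},
    {"slide": [-0.07,-0.84,0],"twist": [0,0,0],"grip": 80},
    {"slide": [-0.07,-0.84,0],"twist": [0,0,0],"grip": 80},
    {"slide": [-0.07,-0.84,0],"twist": [0,0,0],"grip": 80},
    {"slide": [-0.07,-0.84,0],"twist": [0,0,0],"grip": 80},
    {"slide": [-0.07,-0.84,0],"twist": [0,0,0],"grip": 80},
    {"slide": [-0.07,-0.84,0],"twist": [0,0,0],"grip": 80},
    {"slide": [-0.1,-0.84,0],"twist": [0,0,0],"grip": 80},
    {"slide": [-0.1,-0.3,0],"twist": [0,0,0],"grip": 80}
  ]
}}

```text
t: 16.52
position: [0.556, -0.1412, 0.2332]
eef_rot: [180.0, 0.0, 23.9]
contact_force: [0.6, 0.4, 0.3]
finger_gap: 0.8
finger_force: 0.0
```

Request:
{"name": "apply_moves", "arguments": {
  "series": [
    {"slide": [0,0,0],"twist": [0,0,0],"grip": 80},
    {"slide": [0,0,0],"twist": [0,0,0],"grip": 80}
  ]
}}

```text
t: 16.68
position: [0.5565, -0.1379, 0.2334]
eef_rot: [-180.0, -0.0, 24.0]
contact_force: [-0.3, 0.2, 0.6]
finger_gap: 0.802
finger_force: 0.0
```

```bash
cat >> h.py <<'E'
def find(p,d,lo,hi,st,n="wrist",z0=.0315,z1=.042):
    m=cv2.inRange(cv2.cvtColor(p,cv2.COLOR_RGB2HSV),lo,hi);v,u=np.nonzero(m&(d>0).astype(np.uint8)*255)
    P=atdepth(n,np.c_[u,v],d[v,u],st);k=(P[:,2]>z0)&(P[:,2]<z1);q=np.zeros_like(m);q[v[k],u[k]]=1
    N,l,s,c=cv2.connectedComponentsWithStats(cv2.morphologyEx(q,cv2.MORPH_OPEN,np.ones((3,3))))
    return [(int(c[i][0]),int(c[i][1]),int(s[i,4])) for i in range(1,N) if s[i,4]>150]
E
python3 - <<'E'
from h import *
st,p,d=snap("wrist","w10"); print(rnd(st["position"]),rnd(st["eef_rot"],2),st["t"])
for c in find(p,d,(0,0,0),(179,255,255),st): print(c,p[c[1],c[0]],blk("wrist",d,c[:2],st))
E
```

```text
[0.5565, -0.1379, 0.2334] [-179.98, -0.02, 24.0] 16.6833
(292, 33, 2129) [31 30 34] {'n': 2129, 'xy': (0.6837, -0.0515), 'z': 0.0359, 'sz': (47.0, 67.6), 'bore': 24.5}
(447, 137, 1251) [ 92  42 109] {'n': 1251, 'xy': (0.6607, -0.219), 'z': 0.036, 'sz': (28.7, 36.6), 'bore': 67.7}
(324, 200, 1061) [59 40 28] {'n': 1061, 'xy': (0.5591, -0.1376), 'z': 0.0356, 'sz': (28.1, 36.1), 'bore': 23.9}
(437, 233, 989) [118 101  74] {'n': 989, 'xy': (0.5744, -0.2579), 'z': 0.0356, 'sz': (29.0, 37.1), 'bore': 30.9}
(381, 286, 863) [ 37 113  51] {'n': 863, 'xy': (0.4984, -0.2327), 'z': 0.0355, 'sz': (36.7, 28.7), 'bore': -11.0}
(485, 287, 872) [ 18 120 111] {'n': 872, 'xy': (0.5421, -0.335), 'z': 0.0356, 'sz': (36.5, 29.6), 'bore': -89.9}
(479, 344, 243) [115  25  26] {'n': 243, 'xy': (0.4782, -0.3669), 'z': 0.0352, 'sz': (46.6, 11.7), 'bore': -14.7}
(631, 418, 260) [102  86  58] {'n': 260, 'xy': (0.4661, -0.5931), 'z': 0.0363, 'sz': (42.9, 5.1), 'bore': -82.6}
```

Request:
{"name": "apply_moves", "arguments": {
  "series": [
    {"slide": [0.087,0.01,-0.5],"twist": [0,0,0],"grip": 80},
    {"slide": [0,0,-0.9],"twist": [0,0,0],"grip": 80},
    {"slide": [0,0,-0.9],"twist": [0,0,0],"grip": 80},
    {"slide": [0,0,-0.9],"twist": [0,0,0],"grip": 80},
    {"slide": [0,0,-0.9],"twist": [0,0,0],"grip": 80},
    {"slide": [0,0,-0.9],"twist": [0,0,0],"grip": 80},
    {"slide": [0,0,-0.9],"twist": [0,0,0],"grip": 80},
    {"slide": [0,0,-0.9],"twist": [0,0,0],"grip": 80},
    {"slide": [0,0,-0.5],"twist": [0,0,0],"grip": 80},
    {"slide": [0,0,-0.31],"twist": [0,0,0],"grip": 80}
  ]
}}

```text
t: 17.57
position: [0.5582, -0.1359, 0.0025]
eef_rot: [-179.8, 0.2, 24.2]
contact_force: [-0.6, 0.8, -0.2]
finger_gap: 0.804
finger_force: 0.0
```

Request:
{"name": "apply_moves", "arguments": {
  "series": [
    {"slide": [0,0,0],"twist": [0,0,0],"grip": 60},
    {"slide": [0,0,0],"twist": [0,0,0],"grip": 45},
    {"slide": [0,0,0],"twist": [0,0,0],"grip": 30},
    {"slide": [0,0,0],"twist": [0,0,0],"grip": 20},
    {"slide": [0,0,0],"twist": [0,0,0],"grip": 20},
    {"slide": [0,0,0],"twist": [0,0,0],"grip": 20}
  ],
  "newtons": 35
}}

```text
t: 18.07
position: [0.5603, -0.138, 0.0068]
eef_rot: [179.9, -0.1, 24.0]
contact_force: [-0.3, 2.1, 6.4]
finger_gap: 0.414
finger_force: 35.9
```

Request:
{"name": "apply_moves", "arguments": {
  "series": [
    {"slide": [0,0,0.68],"twist": [0,0,0],"grip": 20},
    {"slide": [0,0,0.68],"twist": [0,0,0],"grip": 20},
    {"slide": [0,0,0.68],"twist": [0,0,0],"grip": 20},
    {"slide": [0,0,0.68],"twist": [0,0,0],"grip": 20},
    {"slide": [-0.72,0.8,0],"twist": [0,0,-0.0079],"grip": 20},
    {"slide": [-0.72,0.8,0],"twist": [0,0,-0.0079],"grip": 20},
    {"slide": [-0.72,0.8,0],"twist": [0,0,-0.0079],"grip": 20},
    {"slide": [-0.72,0.8,0],"twist": [0,0,-0.0079],"grip": 20},
    {"slide": [-0.72,0.8,0],"twist": [0,0,-0.0079],"grip": 20},
    {"slide": [0,0.8,0],"twist": [0,0,0],"grip": 20}
  ]
}}

```text
t: 18.9
position: [0.448, 0.007, 0.0861]
eef_rot: [-180.0, 0.1, 16.8]
contact_force: [0.0, -1.1, -0.2]
finger_gap: 0.412
finger_force: 35.3
```

Request:
{"name": "apply_moves", "arguments": {
  "series": [
    {"slide": [0,0.8,0],"twist": [0,0,0],"grip": 20},
    {"slide": [0,0.8,0],"twist": [0,0,0],"grip": 20},
    {"slide": [0,0.8,0],"twist": [0,0,0],"grip": 20},
    {"slide": [0,0.5,0],"twist": [0,0,0],"grip": 20},
    {"slide": [0,0.3,0],"twist": [0,0,0],"grip": 20},
    {"slide": [0,0,0],"twist": [0,0,0],"grip": 20},
    {"slide": [0,0,0],"twist": [0,0,0],"grip": 20},
    {"slide": [0,0,0],"twist": [0,0,0],"grip": 20},
    {"slide": [0,0,0],"twist": [0,0,0],"grip": 20}
  ]
}}

```text
t: 19.65
position: [0.4513, 0.1012, 0.0867]
eef_rot: [180.0, 0.0, 16.9]
contact_force: [1.6, 0.0, -1.7]
finger_gap: 0.418
finger_force: 35.3
```

```bash
cat >> h.py <<'E'
def held(P):
    top=P[np.abs(P[:,1])<12]; z=np.median(top[(top[:,0]>-11)&(top[:,0]<8)&(top[:,2]>-45)&(top[:,2]<-22)][:,2])
    B=P[np.abs(P[:,2]-z)<1.5];print("block top z",round(z,2),"y",np.percentile(B[:,1],[2,98]).round(1),"x",np.percentile(B[:,0],[2,98]).round(1))
E
python3 - <<'E'
from h import *
st,p,d=snap("wrist","w11"); print(rnd(st["position"]),rnd(st["eef_rot"],2),st["t"],rnd(st["contact_force"],1))
held(align("w11",None,264,378)); print("ref w5:");held(align("w5",None,264,378))
E
```

```text
[0.4513, 0.1012, 0.0867] [179.98, 0.01, 16.86] 19.65 [1.6, 0.0, -1.7]
tip row 217
rod 117 259.5 [77.9, -22.3, -18.2]
rod 137 259.5 [71.4, -22.7, -18.2]
rod 157 260.0 [64.6, -23.0, -17.4]
rod 177 260.5 [57.7, -23.1, -17.7]
rod 197 260.5 [50.5, -23.5, -17.8]
tip [42.9, -24.5, -17.4]
block top z -28.99 y [-19.2  16.2] x [-15.2  12.2]
ref w5:
tip row 237
rod 137 326.5 [71.4, 0.2, -19.3]
rod 157 326.5 [64.7, 0.2, -18.6]
rod 177 326.0 [57.8, 0.1, -18.3]
rod 197 326.0 [50.7, 0.1, -18.8]
rod 217 325.5 [43.3, -0.1, -19.0]
tip [35.8, -0.2, -19.3]
block top z -30.64 y [-19.2  16.1] x [-13.9  13.4]
```

Request:
{"name": "apply_moves", "arguments": {
  "series": [
    {"slide": [0,0.5,0.06],"twist": [0,0,0],"grip": 20},
    {"slide": [0,0.32,0],"twist": [0,0,0],"grip": 20},
    {"slide": [0,0,0],"twist": [0,0,0],"grip": 20},
    {"slide": [0.193,0.06,0],"twist": [0,0,0],"grip": 20},
    {"slide": [0.478,0.145,0],"twist": [0,0,0],"grip": 20},
    {"slide": [0.638,0.194,0],"twist": [0,0,0],"grip": 20},
    {"slide": [0,0,0],"twist": [0,0,0],"grip": 20},
    {"slide": [0,0,0],"twist": [0,0,0],"grip": 20}
  ]
}}

```text
t: 20.37
position: [0.491, 0.1383, 0.0881]
eef_rot: [180.0, 0.0, 16.9]
contact_force: [-0.5, -0.2, -0.6]
finger_gap: 0.417
finger_force: 35.3
```

```bash
python3 - <<'E'
from h import *
st,p,d=snap("wrist","w12"); print(rnd(st["position"]),rnd(st["eef_rot"],2),rnd(st["contact_force"],1),rnd(st["torque"],2))
try: align("w12",None,264,378)
except Exception as e: print(e)
E
```

```text
[0.491, 0.1383, 0.0881] [179.99, 0.04, 16.92] [-0.5, -0.2, -0.6] [0.05, -0.01, 0.01]
tip row 264
rod 164 313.5 [62.1, -4.3, -16.4]
rod 184 318.5 [55.0, -2.6, -16.6]
rod 204 321.5 [47.7, -1.5, -17.0]
rod 224 323.0 [40.1, -1.0, -17.1]
rod 244 324.0 [32.1, -0.6, -16.6]
tip [24.1, -0.6, -17.1]
```

View pics/w12.png

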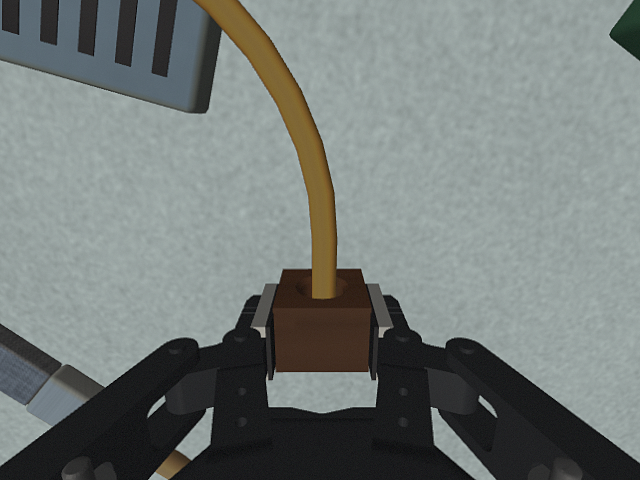

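The dark block is on the rod and centred (324,290). I'll carry on round the bend.

Request:
{"name": "apply_moves", "arguments": {
  "series": [
    {"slide": [0.638,0.194,0],"twist": [0,0,0],"grip": 20},
    {"slide": [0.478,0.145,0],"twist": [0,0,0],"grip": 20},
    {"slide": [0.302,0.106,0],"twist": [0,0,0.0278],"grip": 20},
    {"slide": [0.291,0.132,0],"twist": [0,0,0.0278],"grip": 20},
    {"slide": [0.279,0.157,0],"twist": [0,0,0.0278],"grip": 20},
    {"slide": [0.264,0.181,0],"twist": [0,0,0.0278],"grip": 20},
    {"slide": [0.247,0.203,0],"twist": [0,0,0.0278],"grip": 20},
    {"slide": [0.229,0.224,0],"twist": [0,0,0.0278],"grip": 20},
    {"slide": [0.208,0.243,0],"twist": [0,0,0.0278],"grip": 20}
  ]
}}

```text
t: 21.17
position: [0.5785, 0.1859, 0.0884]
eef_rot: [-180.0, 0.0, 52.2]
contact_force: [-0.2, 0.4, -1.0]
finger_gap: 0.415
finger_force: 35.3
```

Request:
{"name": "apply_moves", "arguments": {
  "series": [
    {"slide": [0.186,0.26,0],"twist": [0,0,0.0278],"grip": 20},
    {"slide": [0.163,0.275,0],"twist": [0,0,0.0278],"grip": 20},
    {"slide": [0.138,0.288,0],"twist": [0,0,0.0278],"grip": 20},
    {"slide": [0.113,0.299,0],"twist": [0,0,0.0278],"grip": 20},
    {"slide": [0.086,0.308,0],"twist": [0,0,0.0278],"grip": 20},
    {"slide": [0.059,0.314,0],"twist": [0,0,0.0278],"grip": 20},
    {"slide": [0.031,0.318,0],"twist": [0,0,0.0278],"grip": 20},
    {"slide": [0.003,0.32,0],"twist": [0,0,0.0278],"grip": 20},
    {"slide": [0,0.333,0],"twist": [0,0,0],"grip": 20},
    {"slide": [0,0,0],"twist": [0,0,0],"grip": 20}
  ]
}}

```text
t: 22.0
position: [0.6013, 0.269, 0.0885]
eef_rot: [-180.0, -0.0, 91.9]
contact_force: [0.3, -0.1, -0.9]
finger_gap: 0.415
finger_force: 35.3
```

```bash
python3 - <<'E'
from h import *
st,p,d=snap("wrist","w13"); print(rnd(st["position"]),rnd(st["eef_rot"],2),rnd(st["contact_force"],1),rnd(st["torque"],2))
vv,uu=np.mgrid[90:262,290:360];P=atdepth("wrist",np.c_[uu.ravel(),vv.ravel()],d[vv,uu].ravel(),{"position":[0,0,0],"eef_rot":[0,0,0]})*1000
B=P[(P[:,2]<-22)&(P[:,2]>-40)];print(len(B),np.percentile(B,[2,50,98],axis=0).round(1))
held(align("w13",None,264,378))
E
```

```text
[0.6013, 0.269, 0.0885] [-179.98, -0.02, 91.93] [0.3, -0.1, -0.9] [0.01, -0.01, 0.01]
6282 [[ 57.7 -11.3 -26.7]
 [ 71.9  -0.3 -25.4]
 [ 87.4  10.5 -23.9]]
tip row 264
rod 164 325.6 [65.3, -0.1, -26.0]
rod 184 331.8 [58.5, 2.1, -24.9]
rod 204 324.5 [49.6, -0.3, -16.0]
rod 224 324.5 [42.2, -0.3, -16.8]
rod 244 324.0 [34.2, -0.4, -16.4]
tip [26.1, -0.4, -16.8]
block top z -28.97 y [-19.1  16.3] x [-13.1  14.4]
```

Request:
{"name": "apply_moves", "arguments": {
  "series": [
    {"slide": [-0.01,0.6,0],"twist": [0,0,0],"grip": 20},
    {"slide": [-0.02,0.5,0],"twist": [0,0,0],"grip": 20},
    {"slide": [0,0.2,-0.06],"twist": [0,0,0],"grip": 20},
    {"slide": [0,0,-0.05],"twist": [0,0,0],"grip": 20},
    {"slide": [0,0,0],"twist": [0,0,0],"grip": 20},
    {"slide": [0,0,0],"twist": [0,0,0],"grip": 50},
    {"slide": [0,0,0],"twist": [0,0,0],"grip": 70},
    {"slide": [0,0,0],"twist": [0,0,0],"grip": 70},
    {"slide": [0,0,0],"twist": [0,0,0],"grip": 70}
  ]
}}

```text
t: 22.8
position: [0.6012, 0.3062, 0.0853]
eef_rot: [180.0, 0.0, 92.0]
contact_force: [0.7, -0.0, 0.4]
finger_gap: 0.699
finger_force: 0.0
```

Request:
{"name": "apply_moves", "arguments": {
  "series": [
    {"slide": [0,0,0.5],"twist": [0,0,0],"grip": 70},
    {"slide": [0,0,0.9],"twist": [0,0,0],"grip": 70},
    {"slide": [0,0,0.9],"twist": [0,0,0],"grip": 80},
    {"slide": [0,0,0.9],"twist": [0,0,0],"grip": 80},
    {"slide": [0,0,0.9],"twist": [0,0,0],"grip": 80},
    {"slide": [0,0,0.9],"twist": [0,0,0],"grip": 80},
    {"slide": [0,0,0],"twist": [0,0,0],"grip": 80}
  ]
}}

```text
t: 23.38
position: [0.6026, 0.3071, 0.2431]
eef_rot: [179.4, -0.2, 92.0]
contact_force: [-0.4, 0.1, 1.4]
finger_gap: 0.801
finger_force: 0.0
```

```bash
python3 - <<'E'
from h import *
st,p,d=snap("wrist","w14"); print(rnd(st["position"]),rnd(st["eef_rot"],2),st["t"])
for c in find(p,d,(0,0,0),(179,255,255),st,z0=.104,z1=.12): print(c,p[c[1],c[0]],blk("wrist",d,c[:2],st,z0=.104,z1=.12))
st,p,d=snap("top","t14")
for c in find(p,d,(0,0,0),(179,255,255),st,"top",z0=.028,z1=.045): 
    if c[2]<400: print(c,p[c[1],c[0]],blk("top",d,c[:2],None,w=14,z0=.028,z1=.045))
E
```

```text
[0.6026, 0.3071, 0.2431] [179.4, -0.24, 91.97] 23.3833
(318, 134, 429) [58 65 74] {'n': 429, 'xy': (0.598, 0.3765), 'z': 0.108, 'sz': (17.1, 16.9), 'bore': -45.0}
(318, 155, 340) [61 67 75] {'n': 1664, 'xy': (0.5993, 0.3412), 'z': 0.1137, 'sz': (35.7, 27.5), 'bore': -88.5}
(318, 201, 3349) [123  80  53] {'n': 3349, 'xy': (0.5994, 0.3241), 'z': 0.1137, 'sz': (36.1, 61.7), 'bore': 1.1}
(99, 294, 297) [63 67 77] {'n': 227, 'xy': (0.4513, 0.598), 'z': 0.0386, 'sz': (20.8, 73.8), 'bore': 88.4}
```

The red and dark blocks now span y 0.293–0.355 on the straight part. Next is the pale block.

Request:
{"name": "apply_moves", "arguments": {
  "series": [
    {"slide": [-0.04,-0.5,0],"twist": [0,0,0],"grip": 80},
    {"slide": [-0.04,-0.85,0],"twist": [0,0,-0.0377],"grip": 80},
    {"slide": [-0.04,-0.85,0],"twist": [0,0,-0.0377],"grip": 80},
    {"slide": [-0.04,-0.85,0],"twist": [0,0,-0.0377],"grip": 80},
    {"slide": [-0.04,-0.85,0],"twist": [0,0,-0.0377],"grip": 80},
    {"slide": [-0.04,-0.85,0],"twist": [0,0,-0.0377],"grip": 80},
    {"slide": [-0.04,-0.85,0],"twist": [0,0,-0.0377],"grip": 80},
    {"slide": [-0.04,-0.85,0],"twist": [0,0,-0.0377],"grip": 80},
    {"slide": [-0.04,-0.85,0],"twist": [0,0,-0.0377],"grip": 80},
    {"slide": [-0.04,-0.85,0],"twist": [0,0,-0.0377],"grip": 80}
  ]
}}

```text
t: 24.32
position: [0.5882, 0.0608, 0.2331]
eef_rot: [-179.9, 0.2, 30.6]
contact_force: [-0.3, -0.0, 0.1]
finger_gap: 0.802
finger_force: 0.0
```

Request:
{"name": "apply_moves", "arguments": {
  "series": [
    {"slide": [-0.04,-0.85,0],"twist": [0,0,0],"grip": 80},
    {"slide": [-0.04,-0.85,0],"twist": [0,0,0],"grip": 80},
    {"slide": [-0.04,-0.85,0],"twist": [0,0,0],"grip": 80},
    {"slide": [-0.04,-0.85,0],"twist": [0,0,0],"grip": 80},
    {"slide": [-0.04,-0.85,0],"twist": [0,0,0],"grip": 80},
    {"slide": [-0.04,-0.85,0],"twist": [0,0,0],"grip": 80},
    {"slide": [-0.04,-0.85,0],"twist": [0,0,0],"grip": 80},
    {"slide": [-0.04,-0.85,0],"twist": [0,0,0],"grip": 80},
    {"slide": [-0.04,-0.85,0],"twist": [0,0,0],"grip": 80},
    {"slide": [-0.04,-0.85,0],"twist": [0,0,0],"grip": 80}
  ]
}}

```text
t: 25.15
position: [0.5762, -0.1939, 0.2331]
eef_rot: [-179.9, 0.1, 30.9]
contact_force: [1.0, 0.0, 0.7]
finger_gap: 0.798
finger_force: 0.0
```

Request:
{"name": "apply_moves", "arguments": {
  "series": [
    {"slide": [-0.04,-0.85,0],"twist": [0,0,0],"grip": 80},
    {"slide": [-0.04,-0.8,0],"twist": [0,0,0],"grip": 80},
    {"slide": [-0.04,-0.5,0],"twist": [0,0,0],"grip": 80},
    {"slide": [0,0,0],"twist": [0,0,0],"grip": 80},
    {"slide": [0,0,0],"twist": [0,0,0],"grip": 80},
    {"slide": [0,0,0],"twist": [0,0,0],"grip": 80}
  ]
}}

```text
t: 25.65
position: [0.5735, -0.2563, 0.2346]
eef_rot: [-179.9, 0.0, 31.0]
contact_force: [0.3, 0.2, 0.9]
finger_gap: 0.8
finger_force: 0.0
```

```bash
python3 - <<'E'
from h import *
st,p,d=snap("wrist","w15"); print(rnd(st["position"]),rnd(st["eef_rot"],2),st["t"])
for c in find(p,d,(0,0,0),(179,255,255),st): print(c,p[c[1],c[0]],blk("wrist",d,c[:2],st))
E
```

```text
[0.5735, -0.2563, 0.2346] [-179.93, 0.02, 30.96] 25.65
(632, 20, 356) [64 40 22] {'n': 356, 'xy': (0.8467, -0.4032), 'z': 0.0366, 'sz': (36.5, 7.8), 'bore': -35.5}
(337, 101, 1274) [ 97  47 115] {'n': 1274, 'xy': (0.6607, -0.219), 'z': 0.036, 'sz': (28.1, 36.0), 'bore': 68.0}
(325, 202, 1008) [119 103  75] {'n': 1008, 'xy': (0.5743, -0.2578), 'z': 0.0357, 'sz': (28.1, 35.8), 'bore': 31.2}
(266, 251, 915) [ 37 115  53] {'n': 915, 'xy': (0.4984, -0.2329), 'z': 0.0356, 'sz': (36.3, 28.5), 'bore': -11.6}
(372, 264, 877) [ 25 126 115] {'n': 877, 'xy': (0.542, -0.335), 'z': 0.0356, 'sz': (36.5, 28.7), 'bore': -89.7}
(342, 343, 3733) [114  29  29] {'n': 3733, 'xy': (0.4427, -0.3604), 'z': 0.0355, 'sz': (84.2, 83.4), 'bore': -59.8}
(565, 345, 356) [106  90  60] {'n': 356, 'xy': (0.5728, -0.5767), 'z': 0.0368, 'sz': (50.4, 8.8), 'bore': -87.5}
(489, 449, 270) [103  87  58] {'n': 270, 'xy': (0.4071, -0.6007), 'z': 0.0366, 'sz': (55.7, 4.4), 'bore': -81.4}
```

Request:
{"name": "apply_moves", "arguments": {
  "series": [
    {"slide": [0.03,-0.05,-0.5],"twist": [0,0,0.001],"grip": 66},
    {"slide": [0,0,-0.9],"twist": [0,0,0],"grip": 66},
    {"slide": [0,0,-0.9],"twist": [0,0,0],"grip": 66},
    {"slide": [0,0,-0.9],"twist": [0,0,0],"grip": 66},
    {"slide": [0,0,-0.9],"twist": [0,0,0],"grip": 66},
    {"slide": [0,0,-0.9],"twist": [0,0,0],"grip": 66},
    {"slide": [0,0,-0.9],"twist": [0,0,0],"grip": 66},
    {"slide": [0,0,-0.9],"twist": [0,0,0],"grip": 66},
    {"slide": [0,0,-0.5],"twist": [0,0,0],"grip": 66},
    {"slide": [0,0,-0.31],"twist": [0,0,0],"grip": 66}
  ]
}}

```text
t: 26.53
position: [0.5734, -0.2569, 0.0042]
eef_rot: [-179.8, 0.1, 31.2]
contact_force: [-0.5, 0.3, 0.5]
finger_gap: 0.661
finger_force: 0.0
```

Request:
{"name": "apply_moves", "arguments": {
  "series": [
    {"slide": [0,0,0],"twist": [0,0,0],"grip": 60},
    {"slide": [0,0,0],"twist": [0,0,0],"grip": 45},
    {"slide": [0,0,0],"twist": [0,0,0],"grip": 30},
    {"slide": [0,0,0],"twist": [0,0,0],"grip": 20},
    {"slide": [0,0,0],"twist": [0,0,0],"grip": 20},
    {"slide": [0,0,0],"twist": [0,0,0],"grip": 20},
    {"slide": [0,0,0],"twist": [0,0,0],"grip": 20}
  ],
  "newtons": 35
}}

```text
t: 27.12
position: [0.5751, -0.2591, 0.0084]
eef_rot: [179.9, -0.1, 31.1]
contact_force: [0.3, 0.2, 5.8]
finger_gap: 0.414
finger_force: 37.5
```

Request:
{"name": "apply_moves", "arguments": {
  "series": [
    {"slide": [0,0,0.68],"twist": [0,0,0],"grip": 20},
    {"slide": [0,0,0.68],"twist": [0,0,0],"grip": 20},
    {"slide": [0,0,0.68],"twist": [0,0,0],"grip": 20},
    {"slide": [0,0,0.68],"twist": [0,0,0],"grip": 20},
    {"slide": [-0.515,0.855,0],"twist": [0,0,-0.0099],"grip": 20},
    {"slide": [-0.515,0.855,0],"twist": [0,0,-0.0099],"grip": 20},
    {"slide": [-0.515,0.855,0],"twist": [0,0,-0.0099],"grip": 20},
    {"slide": [-0.515,0.855,0],"twist": [0,0,-0.0099],"grip": 20},
    {"slide": [-0.515,0.855,0],"twist": [0,0,-0.0099],"grip": 20},
    {"slide": [-0.515,0.855,0],"twist": [0,0,-0.0099],"grip": 20}
  ]
}}

```text
t: 27.95
position: [0.4806, -0.1039, 0.0883]
eef_rot: [-180.0, 0.0, 20.3]
contact_force: [0.5, -0.5, -0.7]
finger_gap: 0.413
finger_force: 36.9
```

Request:
{"name": "apply_moves", "arguments": {
  "series": [
    {"slide": [-0.515,0.855,0],"twist": [0,0,-0.0099],"grip": 20},
    {"slide": [-0.515,0.855,0],"twist": [0,0,-0.0099],"grip": 20},
    {"slide": [0,0.855,0],"twist": [0,0,0],"grip": 20},
    {"slide": [0,0.855,0],"twist": [0,0,0],"grip": 20},
    {"slide": [0,0.855,0],"twist": [0,0,0],"grip": 20},
    {"slide": [0,0.855,0],"twist": [0,0,0],"grip": 20},
    {"slide": [0,0.855,0],"twist": [0,0,0],"grip": 20},
    {"slide": [0,0.7,0],"twist": [0,0,0],"grip": 20},
    {"slide": [0,0.5,0],"twist": [0,0,0],"grip": 20},
    {"slide": [0,0,0],"twist": [0,0,0],"grip": 20}
  ]
}}

```text
t: 28.78
position: [0.4504, 0.1127, 0.0885]
eef_rot: [-180.0, -0.0, 17.0]
contact_force: [0.8, -1.0, -0.5]
finger_gap: 0.413
finger_force: 36.9
```

Request:
{"name": "apply_moves", "arguments": {
  "series": [
    {"slide": [0,0,0],"twist": [0,0,0],"grip": 20},
    {"slide": [0,0,0],"twist": [0,0,0],"grip": 20},
    {"slide": [0,0,0],"twist": [0,0,0],"grip": 20}
  ]
}}

```text
t: 29.03
position: [0.4507, 0.1098, 0.0885]
eef_rot: [180.0, 0.0, 16.8]
contact_force: [-0.1, -0.6, -0.6]
finger_gap: 0.411
finger_force: 36.9
```

```bash
python3 - <<'E'
from h import *
st,p,d=snap("wrist","w16"); print(rnd(st["position"]),rnd(st["eef_rot"],2),st["t"],rnd(st["contact_force"],1))
held(align("w16",None,264,378))
E
```

```text
[0.4507, 0.1098, 0.0885] [179.98, 0.01, 16.78] 29.0333 [-0.1, -0.6, -0.6]
tip row 221
rod 121 279.5 [76.6, -15.9, -16.4]
rod 141 280.0 [70.0, -15.9, -16.8]
rod 161 280.5 [63.1, -16.0, -16.3]
rod 181 281.5 [56.0, -15.9, -15.9]
rod 201 281.5 [48.6, -16.2, -16.1]
tip [41.1, -16.2, -16.4]
block top z -27.42 y [-19.1  16.1] x [-14.6  13. ]
```

Request:
{"name": "apply_moves", "arguments": {
  "series": [
    {"slide": [0,0.3,0.06],"twist": [0,0,0],"grip": 20},
    {"slide": [0,0.217,0],"twist": [0,0,0],"grip": 20},
    {"slide": [0,0,0],"twist": [0,0,0],"grip": 20},
    {"slide": [0.213,0.075,0],"twist": [0,0,0],"grip": 20},
    {"slide": [0.478,0.145,0],"twist": [0,0,0],"grip": 20},
    {"slide": [0.638,0.194,0],"twist": [0,0,0],"grip": 20},
    {"slide": [0,0,0],"twist": [0,0,0],"grip": 20},
    {"slide": [0,0,0],"twist": [0,0,0],"grip": 20}
  ]
}}

```text
t: 29.75
position: [0.4911, 0.1387, 0.09]
eef_rot: [180.0, 0.0, 16.9]
contact_force: [0.2, -0.8, -1.3]
finger_gap: 0.417
finger_force: 36.9
```

```bash
python3 - <<'E'
from h import *
st,p,d=snap("wrist","w17"); print(rnd(st["position"]),rnd(st["eef_rot"],2),rnd(st["contact_force"],1),rnd(st["torque"],2))
s0={"position":[0,0,0],"eef_rot":[0,0,0]}
for u,v in((324,244),(324,255)): print(rnd(atdepth("wrist",[(u,v)],[np.median(d[v-2:v+3,u-2:u+3])],s0)[0]*1000,1))
try: align("w17",None,264,378)
except Exception as e: print(e)
E
```

```text
[0.4911, 0.1387, 0.09] [179.99, 0.04, 16.85] [0.2, -0.8, -1.3] [0.02, 0.01, -0.06]
[31.4, -0.6, -14.7]
[26.9, -0.5, -14.6]
tip row 264
rod 164 314.0 [61.9, -4.2, -15.1]
rod 184 319.0 [54.7, -2.4, -14.9]
rod 204 322.0 [47.3, -1.3, -15.0]
rod 224 324.0 [39.6, -0.6, -15.0]
rod 244 324.5 [31.4, -0.4, -14.5]
tip [23.4, -0.4, -15.4]
```

View pics/w17.png

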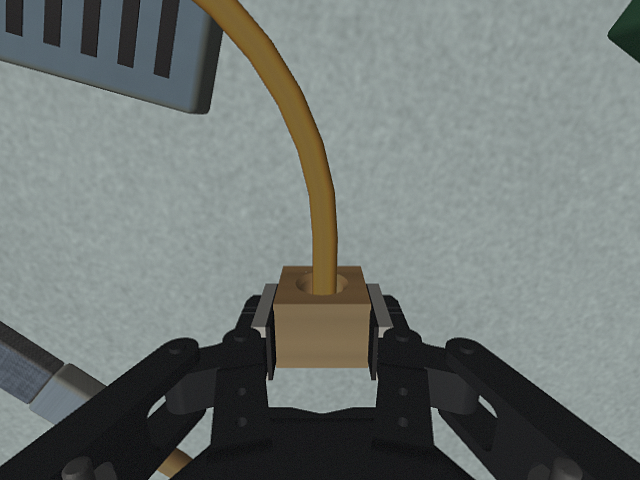

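The pale block is on and centred (325,285). Round the bend with it too.

Request:
{"name": "apply_moves", "arguments": {
  "series": [
    {"slide": [0.638,0.194,0],"twist": [0,0,0],"grip": 20},
    {"slide": [0.478,0.145,0],"twist": [0,0,0],"grip": 20},
    {"slide": [0.302,0.106,0],"twist": [0,0,0.0278],"grip": 20},
    {"slide": [0.291,0.132,0],"twist": [0,0,0.0278],"grip": 20},
    {"slide": [0.279,0.157,0],"twist": [0,0,0.0278],"grip": 20},
    {"slide": [0.264,0.181,0],"twist": [0,0,0.0278],"grip": 20},
    {"slide": [0.247,0.203,0],"twist": [0,0,0.0278],"grip": 20},
    {"slide": [0.229,0.224,0],"twist": [0,0,0.0278],"grip": 20},
    {"slide": [0.208,0.243,0],"twist": [0,0,0.0278],"grip": 20}
  ]
}}

```text
t: 30.55
position: [0.5786, 0.1861, 0.0903]
eef_rot: [-180.0, 0.0, 52.1]
contact_force: [0.3, 0.7, -0.7]
finger_gap: 0.417
finger_force: 36.9
```

Request:
{"name": "apply_moves", "arguments": {
  "series": [
    {"slide": [0.186,0.26,0],"twist": [0,0,0.0278],"grip": 20},
    {"slide": [0.163,0.275,0],"twist": [0,0,0.0278],"grip": 20},
    {"slide": [0.138,0.288,0],"twist": [0,0,0.0278],"grip": 20},
    {"slide": [0.113,0.299,0],"twist": [0,0,0.0278],"grip": 20},
    {"slide": [0.086,0.308,0],"twist": [0,0,0.0278],"grip": 20},
    {"slide": [0.059,0.314,0],"twist": [0,0,0.0278],"grip": 20},
    {"slide": [0.031,0.318,0],"twist": [0,0,0.0278],"grip": 20},
    {"slide": [0.003,0.32,0],"twist": [0,0,0.0278],"grip": 20},
    {"slide": [0,0.3,0],"twist": [0,0,0],"grip": 20},
    {"slide": [0,0,0],"twist": [0,0,0],"grip": 20}
  ]
}}

```text
t: 31.38
position: [0.6014, 0.2679, 0.0903]
eef_rot: [-180.0, -0.0, 91.8]
contact_force: [0.1, 0.1, -0.3]
finger_gap: 0.415
finger_force: 36.9
```

```bash
python3 - <<'E'
from h import *
st,p,d=snap("wrist","w18"); print(rnd(st["position"]),rnd(st["eef_rot"],2),rnd(st["contact_force"],1),rnd(st["torque"],2))
s0={"position":[0,0,0],"eef_rot":[0,0,0]}
vv,uu=np.mgrid[90:264,290:360];P=atdepth("wrist",np.c_[uu.ravel(),vv.ravel()],d[vv,uu].ravel(),s0)*1000
B=P[(P[:,2]<-20)&(P[:,2]>-40)];print(len(B),np.percentile(B,[1,50,98],axis=0).round(1))
vv,uu=np.mgrid[264:378,255:390];P=atdepth("wrist",np.c_[uu.ravel(),vv.ravel()],d[vv,uu].ravel(),s0)*1000;held(P)
E
```

```text
[0.6014, 0.2679, 0.0903] [-179.99, -0.02, 91.84] [0.1, 0.1, -0.3] [0.03, 0.01, -0.08]
10688 [[ 29.8 -12.2 -25.1]
 [ 61.7  -0.3 -23.6]
 [ 85.   11.1 -22.2]]
block top z -27.43 y [-19.1  16.2] x [-12.5  15.1]
```

Request:
{"name": "apply_moves", "arguments": {
  "series": [
    {"slide": [-0.02,0.25,0],"twist": [0,0,0],"grip": 20},
    {"slide": [0,0.12,-0.06],"twist": [0,0,0],"grip": 20},
    {"slide": [0,0,-0.05],"twist": [0,0,0],"grip": 20},
    {"slide": [0,0,0],"twist": [0,0,0],"grip": 20},
    {"slide": [0,0,0],"twist": [0,0,0],"grip": 20},
    {"slide": [0,0,0],"twist": [0,0,0],"grip": 50},
    {"slide": [0,0,0],"twist": [0,0,0],"grip": 70},
    {"slide": [0,0,0],"twist": [0,0,0],"grip": 70},
    {"slide": [0,0,0],"twist": [0,0,0],"grip": 70}
  ]
}}

```text
t: 32.18
position: [0.6015, 0.2776, 0.0872]
eef_rot: [180.0, -0.0, 91.9]
contact_force: [0.4, -0.4, 0.4]
finger_gap: 0.699
finger_force: 0.0
```

Request:
{"name": "apply_moves", "arguments": {
  "series": [
    {"slide": [0,0,0.5],"twist": [0,0,0],"grip": 70},
    {"slide": [0,0,0.9],"twist": [0,0,0],"grip": 70},
    {"slide": [0,0,0.9],"twist": [0,0,0],"grip": 70},
    {"slide": [0,0,0.9],"twist": [0,0,0],"grip": 70},
    {"slide": [0,0,0.9],"twist": [0,0,0],"grip": 70},
    {"slide": [0,0,0.9],"twist": [0,0,0],"grip": 70},
    {"slide": [0,0,0],"twist": [0,0,0],"grip": 70},
    {"slide": [0,0,0],"twist": [0,0,0],"grip": 70}
  ]
}}

```text
t: 32.85
position: [0.6021, 0.2779, 0.2395]
eef_rot: [179.7, -0.1, 91.9]
contact_force: [-1.1, 0.9, -0.2]
finger_gap: 0.699
finger_force: 0.0
```

```bash
python3 - <<'E'
from h import *
st,p,d=snap("wrist","w19"); print(rnd(st["position"]),rnd(st["eef_rot"],2),st["t"])
for c in find(p,d,(0,0,0),(179,255,255),st,z0=.109,z1=.12): print(c,p[c[1],c[0]],blk("wrist",d,c[:2],st,w=60,z0=.109,z1=.12))
E
```

```text
[0.6021, 0.2779, 0.2395] [179.75, -0.09, 91.9] 32.85
(321, 116, 285) [61 66 78] {'n': 1836, 'xy': (0.5992, 0.34), 'z': 0.1139, 'sz': (36.1, 26.9), 'bore': -88.1}
(321, 144, 1836) [127  78  56] {'n': 1836, 'xy': (0.5992, 0.34), 'z': 0.1139, 'sz': (36.1, 26.9), 'bore': -88.1}
(320, 204, 3327) [63 43 31] {'n': 3327, 'xy': (0.5997, 0.2931), 'z': 0.1137, 'sz': (36.3, 58.2), 'bore': 0.8}
```

View pics/w19.png

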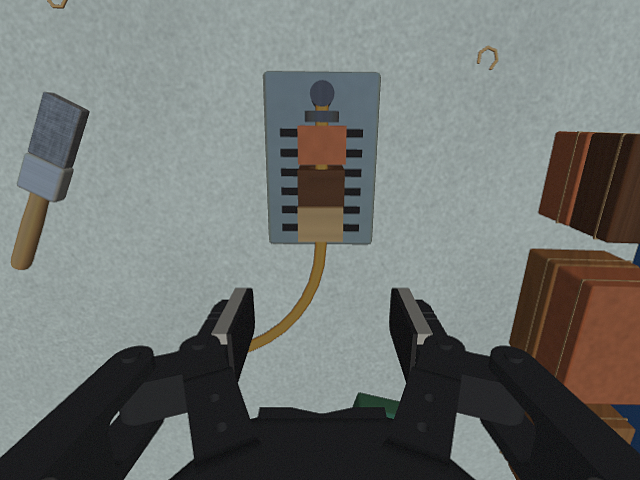

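All three blocks hang in a row (red 144, dark 187, pale 225) between the collar and the bend. Now back to the knob.

Request:
{"name": "apply_moves", "arguments": {
  "series": [
    {"slide": [0.2,-0.5,0],"twist": [0,0,0.037],"grip": 70},
    {"slide": [0.254,-0.9,0],"twist": [0,0,0.037],"grip": 70},
    {"slide": [0.254,-0.9,0],"twist": [0,0,0.037],"grip": 70},
    {"slide": [0.254,-0.9,0],"twist": [0,0,0.037],"grip": 70},
    {"slide": [0.254,-0.9,0],"twist": [0,0,0.037],"grip": 70},
    {"slide": [0.254,-0.9,0],"twist": [0,0,0.037],"grip": 70},
    {"slide": [0.254,-0.9,0],"twist": [0,0,0.037],"grip": 70},
    {"slide": [0.254,-0.9,0],"twist": [0,0,0.037],"grip": 70},
    {"slide": [0.254,-0.9,0],"twist": [0,0,0.037],"grip": 70},
    {"slide": [0.254,-0.9,0],"twist": [0,0,0.037],"grip": 70}
  ]
}}

```text
t: 33.73
position: [0.6757, 0.0183, 0.2346]
eef_rot: [-179.9, -0.2, 158.8]
contact_force: [0.1, -0.0, -0.0]
finger_gap: 0.699
finger_force: 0.0
```

Request:
{"name": "apply_moves", "arguments": {
  "series": [
    {"slide": [0.254,-0.9,0],"twist": [0,0,0.037],"grip": 70},
    {"slide": [0.254,-0.9,0],"twist": [0,0,0],"grip": 70},
    {"slide": [0.08,-0.4,0],"twist": [0,0,0],"grip": 70},
    {"slide": [0,0,0],"twist": [0,0,0],"grip": 70},
    {"slide": [0,0,0],"twist": [0,0,0],"grip": 70},
    {"slide": [0,0,0],"twist": [0,0,0],"grip": 70}
  ]
}}

```text
t: 34.23
position: [0.6934, -0.0448, 0.2364]
eef_rot: [180.0, -0.1, 165.2]
contact_force: [-0.5, 0.6, 0.6]
finger_gap: 0.697
finger_force: 0.0
```

```bash
python3 - <<'E'
from h import *
st,p,d=snap("wrist","w20"); print(rnd(st["position"]),rnd(st["eef_rot"],2),st["t"])
for c in find(p,d,(0,0,0),(179,255,255),st,z0=.066,z1=.08): print(c,p[c[1],c[0]],blk("wrist",d,c[:2],st,w=60,z0=.066,z1=.08))
E
```

```text
[0.6934, -0.0448, 0.2364] [179.97, -0.07, 165.23] 34.2333
(317, 212, 692) [42 45 43] {'n': 692, 'xy': (0.6923, -0.0474), 'z': 0.0736, 'sz': (13.5, 41.4), 'bore': 75.4}
(555, 308, 1266) [77 43 25] {'n': 1148, 'xy': (0.8453, 0.1517), 'z': 0.0729, 'sz': (32.2, 123.0), 'bore': 15.1}
(455, 329, 163) [68 45 28] {'n': 163, 'xy': (0.8435, 0.0554), 'z': 0.073, 'sz': (20.3, 2.2), 'bore': -1.1}
(376, 347, 282) [68 47 30] {'n': 282, 'xy': (0.8435, -0.0262), 'z': 0.0733, 'sz': (4.1, 35.5), 'bore': 4.2}
(27, 424, 277) [110  66  30] {'n': 277, 'xy': (0.8451, -0.4277), 'z': 0.0727, 'sz': (10.6, 44.0), 'bore': 20.9}
```

The bar is still at the off stop (165.4°). Gripping it now for the clockwise turn.

Request:
{"name": "apply_moves", "arguments": {
  "series": [
    {"slide": [-0.02,-0.07,-0.5],"twist": [0,0,0],"grip": 60},
    {"slide": [0,0,-0.9],"twist": [0,0,0],"grip": 60},
    {"slide": [0,0,-0.9],"twist": [0,0,0],"grip": 60},
    {"slide": [0,0,-0.9],"twist": [0,0,0],"grip": 60},
    {"slide": [0,0,-0.9],"twist": [0,0,0],"grip": 60},
    {"slide": [0,0,-0.9],"twist": [0,0,0],"grip": 60},
    {"slide": [0,0,-0.65],"twist": [0,0,0],"grip": 60},
    {"slide": [0,0,-0.4],"twist": [0,0,0],"grip": 60},
    {"slide": [0,0,0],"twist": [0,0,0],"grip": 60}
  ]
}}

```text
t: 35.03
position: [0.6913, -0.047, 0.052]
eef_rot: [-180.0, -0.3, 165.2]
contact_force: [-0.2, 0.7, -0.3]
finger_gap: 0.604
finger_force: 0.0
```

Request:
{"name": "apply_moves", "arguments": {
  "series": [
    {"slide": [0,0,0],"twist": [0,0,0],"grip": 40},
    {"slide": [0,0,0],"twist": [0,0,0],"grip": 20},
    {"slide": [0,0,0],"twist": [0,0,0],"grip": 0},
    {"slide": [0,0,0],"twist": [0,0,0],"grip": 0},
    {"slide": [0,0,0],"twist": [0,0,0],"grip": 0},
    {"slide": [0,0,0],"twist": [0,0,0],"grip": 0},
    {"slide": [0,0,0],"twist": [0,0,0],"grip": 0},
    {"slide": [0,0,0],"twist": [0,0,0],"grip": 0}
  ],
  "newtons": 30
}}

```text
t: 35.7
position: [0.6942, -0.0484, 0.0581]
eef_rot: [179.9, 0.2, 165.2]
contact_force: [0.2, 0.8, 6.1]
finger_gap: 0.157
finger_force: 32.3
```

Request:
{"name": "apply_moves", "arguments": {
  "series": [
    {"slide": [0,0,0],"twist": [0,0,-0.02],"grip": 0},
    {"slide": [0,0,0],"twist": [0,0,-0.035],"grip": 0},
    {"slide": [0,0,0],"twist": [0,0,-0.035],"grip": 0},
    {"slide": [0,0,0],"twist": [0,0,-0.035],"grip": 0},
    {"slide": [0,0,0],"twist": [0,0,-0.035],"grip": 0},
    {"slide": [0,0,0],"twist": [0,0,-0.035],"grip": 0},
    {"slide": [0,0,0],"twist": [0,0,-0.035],"grip": 0},
    {"slide": [0,0,0],"twist": [0,0,-0.035],"grip": 0},
    {"slide": [0,0,0],"twist": [0,0,-0.035],"grip": 0},
    {"slide": [0,0,0],"twist": [0,0,-0.035],"grip": 0}
  ]
}}

```text
t: 36.53
position: [0.6944, -0.0481, 0.0581]
eef_rot: [179.7, 0.1, 104.6]
contact_force: [1.6, 1.6, 5.5]
finger_gap: 0.155
finger_force: 32.3
```

Request:
{"name": "apply_moves", "arguments": {
  "series": [
    {"slide": [0,0,0],"twist": [0,0,-0.035],"grip": 0},
    {"slide": [0,0,0],"twist": [0,0,-0.035],"grip": 0},
    {"slide": [0,0,0],"twist": [0,0,-0.035],"grip": 0},
    {"slide": [0,0,0],"twist": [0,0,-0.035],"grip": 0},
    {"slide": [0,0,0],"twist": [0,0,-0.035],"grip": 0},
    {"slide": [0,0,0],"twist": [0,0,-0.035],"grip": 0},
    {"slide": [0,0,0],"twist": [0,0,-0.035],"grip": 0},
    {"slide": [0,0,0],"twist": [0,0,-0.035],"grip": 0},
    {"slide": [0,0,0],"twist": [0,0,-0.035],"grip": 0},
    {"slide": [0,0,0],"twist": [0,0,-0.035],"grip": 0}
  ]
}}

```text
t: 37.37
position: [0.6947, -0.0482, 0.0581]
eef_rot: [179.8, -0.2, 41.6]
contact_force: [2.5, 2.5, 5.0]
finger_gap: 0.156
finger_force: 32.2
```

Request:
{"name": "apply_moves", "arguments": {
  "series": [
    {"slide": [0,0,0],"twist": [0,0,-0.035],"grip": 0},
    {"slide": [0,0,0],"twist": [0,0,-0.035],"grip": 0},
    {"slide": [0,0,0],"twist": [0,0,-0.025],"grip": 0},
    {"slide": [0,0,0],"twist": [0,0,-0.012],"grip": 0},
    {"slide": [0,0,0],"twist": [0,0,-0.012],"grip": 0},
    {"slide": [0,0,0],"twist": [0,0,0],"grip": 0}
  ]
}}

```text
t: 37.87
position: [0.6948, -0.0483, 0.0581]
eef_rot: [179.9, -0.3, 20.4]
contact_force: [3.7, 0.4, 6.0]
finger_gap: 0.156
finger_force: 32.3
```

```bash
python3 - <<'E'
from h import *
st=bot.read_state(); print(rnd(st["eef_rot"],2),st["t"],rnd(st["torque"],3),rnd(st["contact_force"],1))
E
```

```text
[179.88, -0.29, 20.37] 37.8667 [0.176, -0.545, 0.006] [3.7, 0.4, 6.0]
```

Not at the stop yet, so I'll continue in small steps.

Request:
{"name": "apply_moves", "arguments": {
  "series": [
    {"slide": [0,0,0],"twist": [0,0,-0.012],"grip": 0},
    {"slide": [0,0,0],"twist": [0,0,-0.012],"grip": 0},
    {"slide": [0,0,0],"twist": [0,0,-0.01],"grip": 0},
    {"slide": [0,0,0],"twist": [0,0,0],"grip": 0}
  ]
}}

```text
t: 38.2
position: [0.6948, -0.0484, 0.0581]
eef_rot: [179.9, -0.3, 14.4]
contact_force: [3.5, 1.0, 6.0]
finger_gap: 0.155
finger_force: 43.0
```

```bash
python3 - <<'E'
from h import *
st=bot.read_state(); print(rnd(st["eef_rot"],2),st["t"],rnd(st["torque"],3),rnd(st["contact_force"],1))
E
```

```text
[179.88, -0.3, 14.39] 38.2 [-0.002, -0.508, 0.911] [3.5, 1.0, 6.0]
```

Request:
{"name": "apply_moves", "arguments": {
  "series": [
    {"slide": [0,0,0],"twist": [0,0,0.008],"grip": 60},
    {"slide": [0,0,0],"twist": [0,0,0],"grip": 60},
    {"slide": [0,0,0],"twist": [0,0,0],"grip": 60},
    {"slide": [0,0,0.6],"twist": [0,0,0],"grip": 60},
    {"slide": [0,0,0.9],"twist": [0,0,0],"grip": 60},
    {"slide": [0,0,0.9],"twist": [0,0,0],"grip": 60},
    {"slide": [0,0,0.9],"twist": [0,0,0],"grip": 60},
    {"slide": [0,0,0.9],"twist": [0,0,0],"grip": 60},
    {"slide": [0,0,0.9],"twist": [0,0,0],"grip": 60},
    {"slide": [0,0,0.9],"twist": [0,0,0],"grip": 60}
  ]
}}

```text
t: 39.03
position: [0.6927, -0.0485, 0.2367]
eef_rot: [-180.0, 0.0, 15.7]
contact_force: [1.0, -0.5, -0.4]
finger_gap: 0.598
finger_force: 0.0
```

Request:
{"name": "apply_moves", "arguments": {
  "series": [
    {"slide": [0,0,0],"twist": [0,0,0],"grip": 60},
    {"slide": [0,0,0],"twist": [0,0,0],"grip": 60},
    {"slide": [0,0,0],"twist": [0,0,0],"grip": 60}
  ]
}}

```text
t: 39.28
position: [0.6928, -0.0485, 0.2343]
eef_rot: [-180.0, 0.1, 15.7]
contact_force: [-0.9, 0.6, -1.5]
finger_gap: 0.606
finger_force: 0.0
```

```bash
python3 - <<'E'
from h import *
st,p,d=snap("wrist","w21"); print(rnd(st["position"]),rnd(st["eef_rot"],2),st["t"])
for c in find(p,d,(0,0,0),(179,255,255),st,z0=.066,z1=.08)[:3]: print(c,p[c[1],c[0]],blk("wrist",d,c[:2],st,w=60,z0=.066,z1=.08))
st,p,d=snap("scene","s21")
E
```

```text
[0.6928, -0.0485, 0.2343] [-179.97, 0.09, 15.75] 39.2833
(331, 12, 420) [56 38 22] {'n': 420, 'xy': (0.8438, -0.0109), 'z': 0.0727, 'sz': (1.4, 63.5), 'bore': 0.3}
(322, 208, 702) [47 47 48] {'n': 702, 'xy': (0.694, -0.0469), 'z': 0.0734, 'sz': (41.5, 13.9), 'bore': -72.6}
```

View pics/s21.png

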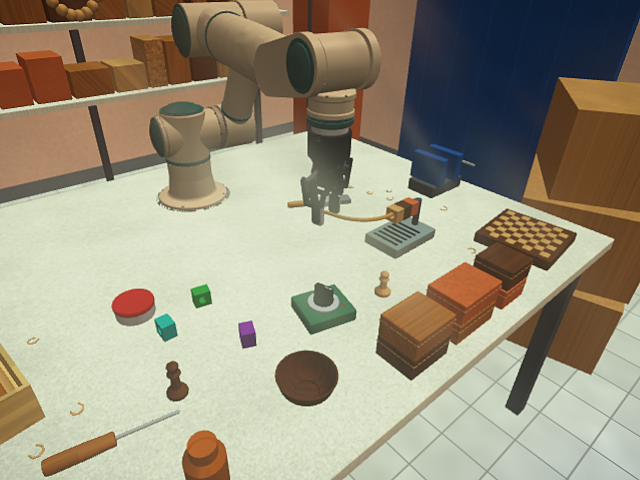

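The scene view shows the three blocks hanging at (405,210). The tin (134,306), pawn (384,284) and bishop (176,380) haven't moved, and the look-alikes are where they were. The knob bar has turned about 148°, and the torque spike shows it reached the full stop.

```bash
python3 -c "
from bench import bot
print(bot.job_done())"
```

```text
the job is handed in; nothing more can be done
None
```

The job is handed in: I turned the knob to its off stop, hung the red, dark and pale blocks on the rail's straight part over the warm plate, and then turned the knob to its full stop; the bystanders and look-alikes look unmoved, and the judge's result was not shown.

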